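# Release a gel cassette from its spring hold-down

## Task

The gel in the cassette with the comb has set: take that cassette out of the casting stand and stand it in the free rear bay of the draining rack, fully down and leaning back on the wire rest. First raise the spring-loaded finger that hooks over it by its knob, turn it backwards clear of the cassette and let it rest on its post, where it stays. Do not drop the cassette, and leave the other cassettes, the other finger and the bottles and beaker where they are.

Things in the scene. Friction and masses are not known exactly. Their poses are not given: they have to be found in the camera images.
- stand: White plastic casting stand, fixed to the worktop, 290 mm wide, 170 mm deep; origin under the middle of its base, x to its back, y to its left seen from the front. It holds two cassettes side by side, leaning back 28 degrees from vertical. Its two knobs are its highest points
- stand_frame: The stand's leaning frame. z runs up along the cassettes, 28 degrees from vertical; y along the width (left seen from the front); x through the cassettes to the back panel. Origin: mid-width, on the sealing strip under the cassettes, at their mid-thickness, 34 mm above the worktop. Cassette places at y = +-57 mm; finger rods at y = +-124 mm, x = 0, parallel to z
- station_left (a point): Left place, middle of its floor. Its cassette stands between side guides (28 mm high, 1.7 mm play each side), a front lip (8 mm high, 2 mm in front) and the back panel (58 mm high), so the upper 52 mm of the cassette are free in front and behind. It comes out straight up along stand_frame's z
- station_right (a point): The same for the right place
- finger_tip_left (a point): Tip of the left steel finger, at its underside, on the cassette's top edge. The finger reaches 38 mm from its rod, level with the top edge (stand_frame z = 110 mm when down), over the outer 21 mm of the cassette; it is 8 mm thick, with a lip hanging 5 mm down over the front face
- finger_tip_right (a point): The same for the right finger
- knob_left (a point): Middle of the left finger's round black knob, 27 mm across and 27 mm high, on the rod's axis (stand_frame z = 148 mm when down), turning and rising with the finger; its underside is 16 mm above the finger's top
- knob_right (a point): The same for the right finger's knob
- post_left (a point): Top of the square rest post 17.5 mm behind the left rod, 9 mm above the cassette's top edge along stand_frame's z. The finger, raised 11 to 15 mm and turned back by about 1.3 rad, can be let down onto it and stays there, clear of the cassette. It blocks a finger raised less than 9 mm
- post_right (a point): The same behind the right rod
- lift_left (a joint): height of the left hold-down finger, in m along stand_frame's z: about 0 pressing on the cassette, about 0.009 when resting on its post, at most 0.016. Spring and weight pull it down with about 7 N at 0 and 11 N at 0.016
- lift_right (a joint): height of the right hold-down finger, in m along stand_frame's z: about 0 pressing on the cassette, about 0.009 when resting on its post, at most 0.016. Spring and weight pull it down with about 7 N at 0 and 11 N at 0.016
- swing_left (a joint): turn of the left finger (with its knob and rod) about its rod, in rad: 0 over the cassette, growing as the finger turns backwards away from the cassette (counter-clockwise seen from above the knob), stop at 1.45. It turns with slight friction
- swing_right (a joint): turn of the right finger (with its knob and rod) about its rod, in rad: 0 over the cassette, growing as the finger turns backwards away from the cassette (clockwise seen from above the knob), stop at 1.45. It turns with slight friction
- cassette_comb: The cassette with the comb, 0.15 to 0.3 kg, loose in the left or right place: grey frame 100 mm wide, 110 mm high, 12 mm thick, with glass plates in its window. Origin: middle of its bottom edge, mid-thickness; z up along the frame, y along its width, x through it to the back. A white comb, 48 mm wide, 5 mm thick, stands 16 mm up from the middle of its top edge
- cassette_plain: The cassette without comb in the other place of the stand: frame 100 mm wide, 110 mm high, 12 mm thick, with glass plates in its window. Origin: middle of its bottom edge, mid-thickness; z up along the frame, y along its width, x through it to the back
- cassette_racked: Third cassette, without comb, in the near bay of the rack: frame 100 mm wide, 110 mm high, 12 mm thick, with glass plates in its window. Origin: middle of its bottom edge, mid-thickness; z up along the frame, y along its width, x through it to the back
- rack: White draining rack, fixed to the worktop, 170 mm deep, 150 mm wide, with two bays one behind the other, 75 mm apart; the near bay is taken by a parallel cassette. Origin under its middle
- rack_bay: The free rear bay; axes as stand_frame's: z leans back 28 degrees, x to the wire rest. Origin: middle of its floor, 28 mm above the worktop; a cassette standing in it has its origin and axes here. Inner faces: front lip x = -9.5 mm and end stops y = +-55 mm (12 mm high), wire rest x = +6.8 mm (61 mm high)
- wash_bottle: White wash bottle with a bent spout, 66x89x181 mm; stands loose on the worktop near the work; origin under its centre; leave it alone
- amber_bottle: Brown glass bottle, 52 mm across, 95 mm high; stands loose on the worktop near the work; origin under its centre; leave it alone
- beaker: Clear beaker, 52 mm across, 70 mm high; stands loose on the worktop near the work; origin under its centre; leave it alone

How it is judged:
On the way, in this order (a step that is already met when the one before it is completed fails the run):
1. the finger over the comb cassette has been raised and turned clear and rests on its post with the hand off it, the cassette still down in its place (((y of cassette_plain in the frame of stand_frame below 0 m and (value of joint lift_left above 0.007 m and value of joint swing_left above 1.1 rad)) or (y of cassette_plain in the frame of stand_frame above 0 m and (value of joint lift_right above 0.007 m and value of joint swing_right above 1.1 rad))) and z of cassette_comb in the frame of stand_frame below 0.006 m and x of cassette_comb in the frame of stand_frame between -0.01 and 0.01 m and contact force between the fingers and anything else below 0.1 N), for 0.2 s.
2. the comb cassette has been drawn up out of the stand (z of cassette_comb in the frame of stand_frame above 0.05 m), for 0.1 s.
At the end, for the whole second after the job is handed in: The comb cassette is released and at rest in the rear bay: within 6 mm of its floor, 9 mm of its middle sideways, 7 mm in thickness, about 6 degrees of its lean. Its finger rests on its post (raised over 7 mm, turned over 1.1 rad). The plain cassette is down in the stand (z of cassette_comb in the frame of rack_bay between -0.005 and 0.006 m and y of cassette_comb in the frame of rack_bay between -0.009 and 0.009 m and x of cassette_comb in the frame of rack_bay between -0.007 and 0.006 m and angle between the z axis of cassette_comb and the z axis of rack_bay, either way round below 0.1 rad and angle between the y axis of cassette_comb and the y axis of rack_bay, either way round below 0.12 rad and angle between cassette_comb's own z axis and vertical below 0.8 rad and linear speed of cassette_comb below 0.02 m/s and ((y of cassette_plain in the frame of stand_frame below 0 m and (value of joint lift_left above 0.007 m and value of joint swing_left above 1.1 rad)) or (y of cassette_plain in the frame of stand_frame above 0 m and (value of joint lift_right above 0.007 m and value of joint swing_right above 1.1 rad))) and z of cassette_plain in the frame of stand_frame between -0.005 and 0.006 m); the robot touches nothing.
It fails at once if the comb cassette is pulled up by more than 8 mm while its finger is still over it (z of cassette_comb in the frame of stand_frame above 0.008 m and ((y of cassette_plain in the frame of stand_frame below 0 m and value of joint swing_left below 1 rad) or (y of cassette_plain in the frame of stand_frame above 0 m and value of joint swing_right below 1 rad))).
It fails at once if the comb cassette is dropped (faster than 0.45 m/s with no finger on it) (linear speed of cassette_comb above 0.45 m/s and contact force between the fingers and cassette_comb below 0.1 N).
It fails at once if the other finger is raised by more than 6 mm ((y of cassette_plain in the frame of stand_frame below 0 m and value of joint lift_right above 0.006 m) or (y of cassette_plain in the frame of stand_frame above 0 m and value of joint lift_left above 0.006 m)).
It fails at once if the plain cassette in the stand or the cassette in the near bay is moved more than 12 mm (distance of any of cassette_plain, cassette_racked from where it was at the start of the episode above 0.012 m).
It fails at once if a bottle or the beaker is moved more than 25 mm (distance of any of wash_bottle, amber_bottle, beaker from where it was at the start of the episode above 0.025 m).
It also fails if it takes over 54 s, if anything falls off the work surface, if the arm or the gripper's body presses on something with over 40 N, if the wrist force passes 120 N, or if a joint passes its speed limit or range.

## Robot

A 7-joint arm with a two-finger parallel gripper is mounted at the origin on a cart in front of the work surface, level with it; the furniture and walls round the work are solid. World frame = base frame: x ahead of the robot, y to its left, z up, the work surface at z = 0. Lengths are in m, angles in rad, forces in N, time in s.
With the tool pointing down it reaches from about 0.425 to 1.025 m from the base axis. Payload 3.6 kg.
Tool frame: the origin (TCP) lies midway between the tips of the shut fingers; the grasp point (between the pads) lies 19 mm behind it; z points along the fingers, y is the line along which they close (so a half turn about z gives the same grasp; the last joint's range is limited). The gripper opens to 85 mm and grips with 20 to 120 N. Pads are 22 mm wide; open, the fingers measure 114 mm over their backs; the gripper's body (76 mm by 85 mm) begins 54 mm behind the grasp point. The pads swing forward as they close: fully open they stand 13 mm farther back than shut.
Start: joints at [-1.246, 0.591, 0.048, 1.609, -0.033, 0.943, -0.034], TCP at [0.294, 0.663, 0.231] pointing down, gripper open.
Joint ranges: [-2.69, 2.69], [-0.47, 2.24], [-1.27, 1.36], [0.19, 2.51], [-1.53, 4.68], [0.08, 2.07], [-3.09, 3.09]. Speed limits (rad/s): [2.57, 2.57, 3.14, 3.14, 3.14, 3.14, 3.14].

## Interface

Orientations are given as [roll, pitch, yaw] about the fixed x, y, z axes, in that order (R = Rz(yaw) Ry(pitch) Rx(roll)).
In Python, from cell import r gives the robot as it stands.
- The arm moves only by the shell command python3 -m crank 'ROWS' [FORCE]. ROWS is JSON, a list of rows, each an object of numbers: "x", "y", "z": the shift along the tool's x, y, z in m; "wx", "wy", "wz": the turn, a rotation vector about the tool's x, y, z in rad; "hand": the closure, from 0 (fully open) to 1 (shut). A call has 1 to 20 rows; each row shifts and turns the commanded pose from where the row before left it, along the tool's axes as they then stand; what a row does not reach is not made up. A row lasts 1/12 s, in which the tool goes at most 41.7 mm and 7.16 degrees, less where a joint would pass 70% of its speed; a pose out of reach is approached as far as the arm can. A call is refused whole if a number of a shift passes 0.0417 or a number of a turn 0.125, either way. A call with a gripper value outside its range is refused whole. The fingers move at their own pace and stop on an object; FORCE is the grip in N (left out, the last holds). Time passes only in rows, so rows that do not move let the fingers close. It gives the time, the measured TCP pose, the force, the opening and the grip force at its end, in the units of the state.
- r.get_obs(): the state, without advancing time (a new reading comes with each control period).
- r.snapshot(name): name is "side" or "top" or "wrist"; returns a dict with "pixels" (420x560x3 uint8, blue, green, red), "fx", "fy", "cx", "cy" (pixels), "rvec" (rotation vector, rad) and "tvec" (3), from world to camera coordinates, as OpenCV has them; the wrist camera has in their place "hand_eye" (4x4, takes a point from camera to tool coordinates, whose origin is the TCP and whose axes are the flange's). Camera axes: x right, y down, z forward; pixel columns grow to the right and rows downward; lengths in m; the calibration is good to about 2 mm. The wrist camera is an equidistant fisheye: a pixel r from the principal point sees the ray r / f radians off the axis. A picture is of the moment at which its call begins: read the wrist's pose just before it. There is no depth.
- r.sign_off(): hands the job in; it is judged then, once.
The state is a dict: "t": time; "joint_positions": joint angles; "joint_velocities": joint speeds; "effort": joint torques, N m; "tool_pos": TCP position; "tcp_rot": TCP orientation; "ft_force": force on the tool from outside, world axes, zero at the start; "torque": the same for the moment, N m; "opening": finger opening in m; "finger_force": force on a finger pad.
Only numpy, scipy, OpenCV 4.12 (cv2) and the standard library are available. Lean on these libraries where they do the work, as an engineer would, in place of code of your own. Each camera call takes 0.05 s, during which the arm holds its last target. There are 200 camera calls.

## Working session

There is one attempt and no reset: what is moved stays moved. The work goes in short steps, Python scripts to look and compute and a shell command to move; the robot and the scene stay as the last step left them, time stands still between calls to the robot, and variables do not carry over. Pictures are saved under pics/ and viewed, at most 10 in all, crops included, and the job is handed in when it is done.

```bash
mkdir -p pics; ls
python3 - <<'E'
from cell import r
import cv2
o=r.get_obs(); print(o)
for n in ("side","top"):
    s=r.snapshot(n); cv2.imwrite(f"pics/{n}0.png",s["pixels"]); print(n,{k:v for k,v in s.items() if k!="pixels"})
    import pickle; pickle.dump(s,open(f"{n}0.pkl","wb"))
E
```

```text
pics
{'t': 0.0, 'joint_positions': array([-1.24649575,  0.59210347,  0.04829436,  1.6098554 , -0.03329197,
        0.9427177 , -0.03369723]), 'joint_velocities': array([-0.00020132, -0.00054965,  0.00109287,  0.00018793, -0.00036887,
       -0.0021242 ,  0.00021711]), 'effort': array([ 2.47139712e-05, -5.48690343e+01,  1.54687028e+00, -1.98123568e+01,
        9.45015490e-03,  8.59683088e-03,  2.02555178e-06]), 'tool_pos': array([0.29381869, 0.6618648 , 0.23013972]), 'tcp_rot': array([-3.13931701e+00,  1.30901892e-04,  2.72388393e+00]), 'ft_force': array([ 0.60495168, -0.85147524,  1.40051258]), 'torque': array([-0.01970355, -0.04020788, -0.00248693]), 'finger_force': 0.0, 'opening': 0.08548128321627928}
side {'fx': 418.7748861599082, 'fy': 418.7748861599082, 'cx': 282.6270945052115, 'cy': 202.74739477830718, 'rvec': array([ 2.09479608, -0.68854662,  0.33398423]), 'tvec': array([-0.51160757,  0.27864229,  1.16367694])}
top {'fx': 418.1738486866617, 'fy': 418.1738486866617, 'cx': 279.43239621541426, 'cy': 208.89579653750226, 'rvec': array([ 2.26014286, -1.93788155,  0.20698648]), 'tvec': array([-0.12006982,  0.58988201,  1.10207799])}
```

View pics/side0.png

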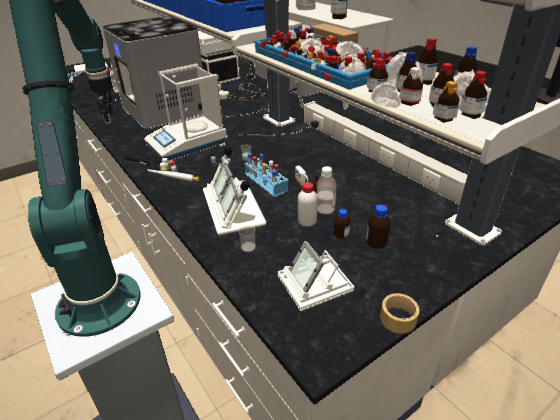

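View pics/top0.png

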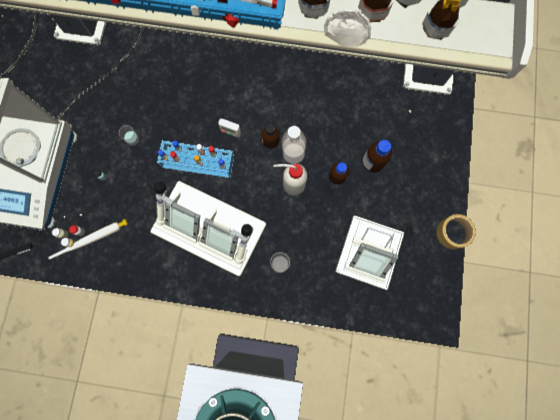

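The top view shows the stand near (208,228), with knobs at about (160,188) and (246,230), and the rack near (370,251). I'll enlarge both views.

Run:
```python
import cv2,numpy as np
t=cv2.imread("pics/top0.png"); s=cv2.imread("pics/side0.png")
R=lambda im,x,y,w,h,k: cv2.resize(im[y:y+h,x:x+w],None,fx=k,fy=k,interpolation=cv2.INTER_CUBIC)
a=R(t,145,175,130,100,6)
cv2.imwrite("pics/ts.png",a)
b=np.hstack([R(t,330,205,80,90,5),R(s,275,230,80,90,5)])
cv2.imwrite("pics/rk.png",b)
cv2.imwrite("pics/ss.png",R(s,195,140,80,100,6))
```

```text
(no output)
```

View pics/ts.png

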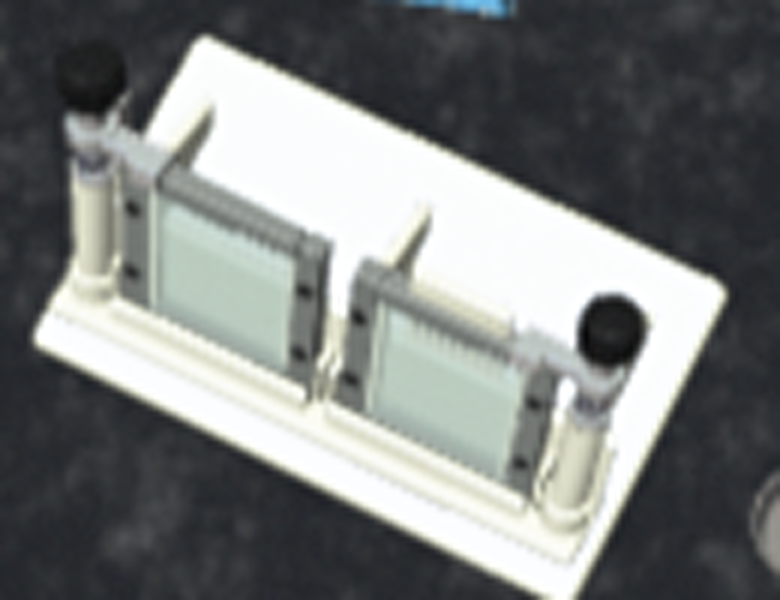

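View pics/rk.png

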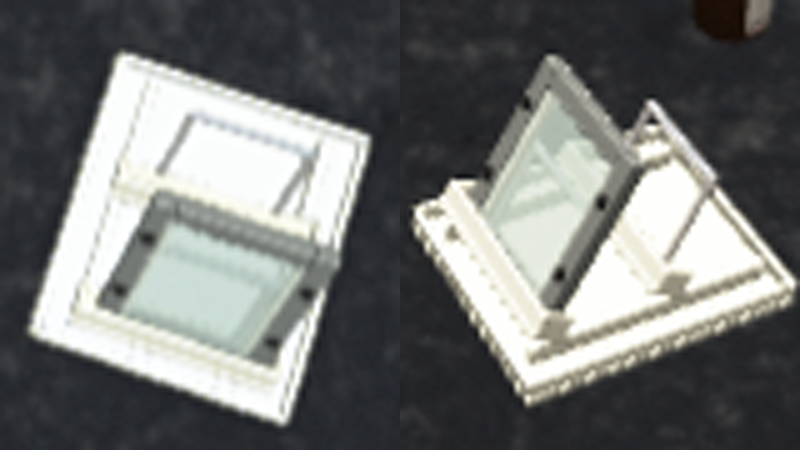

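View pics/ss.png

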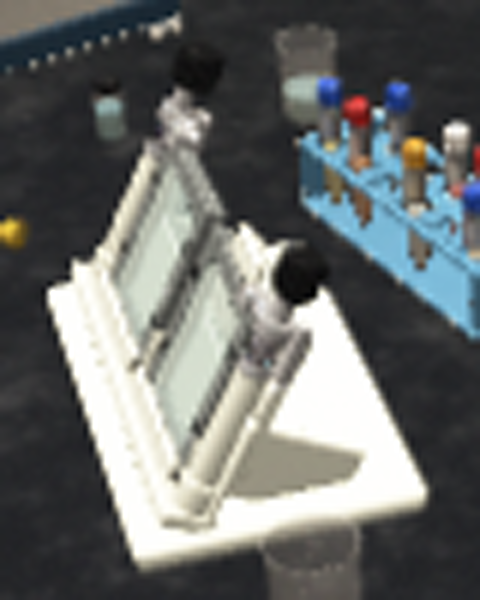

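The comb (a white strip at about (222,224) in the top view) is on the right cassette, so the right finger has to be freed. Next I'll triangulate the knobs, rack corners, racked cassette and wire.

```bash
cat > h.py <<'E'
import numpy as np,cv2,pickle
from scipy.spatial.transform import Rotation as Ro
def ray(s,p):
    K=np.array([[s["fx"],0,s["cx"]],[0,s["fy"],s["cy"]],[0,0,1]]); R=Ro.from_rotvec(s["rvec"]).as_matrix()
    d=R.T@np.linalg.solve(K,[p[0],p[1],1]); return -R.T@s["tvec"], d/np.linalg.norm(d)
def plane(s,p,z):
    c,d=ray(s,p); return c+d*(z-c[2])/d[2]
def tri(s1,p1,s2,p2):
    c1,d1=ray(s1,p1);c2,d2=ray(s2,p2)
    A=np.c_[d1,-d2]; k=np.linalg.lstsq(A,c2-c1,rcond=None)[0]
    a=c1+k[0]*d1;b=c2+k[1]*d2; return (a+b)/2,np.linalg.norm(a-b)
def frame(yaw): return (Ro.from_euler('z',yaw)*Ro.from_euler('y',np.radians(28))).as_matrix()
E
python3 - <<'E'
from h import *
np.set_printoptions(precision=4,suppress=True)
T=pickle.load(open("top0.pkl","rb"));S=pickle.load(open("side0.pkl","rb"))
f=lambda u,v,k,ox,oy:((u+.5)/k-.5+ox,(v+.5)/k-.5+oy)
ts=lambda u,v:f(u,v,6,145,175); ss=lambda u,v:f(u,v,6,195,140)
tr=lambda u,v:f(u,v,5,330,205); sr=lambda u,v:f(u-400,v,5,275,230)
P={}
for n,a,b in [("knobL",ts(91,78),ss(197,68)),("knobR",ts(612,328),ss(300,272)),
 ("rFL",tr(30,332),sr(415,208)),("rFR",tr(288,425),sr(525,390)),("rRR",tr(372,135),sr(797,282)),
 ("cL",tr(165,195),sr(552,55)),("cR",tr(335,255),sr(640,165)),("wL",tr(195,115),sr(650,100)),("wR",tr(320,150),sr(717,180))]:
    P[n],e=tri(T,a,S,b); print(n,P[n],round(e,4))
print("knob at known z",plane(T,ts(91,78),.1647),plane(T,ts(612,328),.1647))
print("rRL z.012",plane(T,tr(120,55),.012))
for a,b in [("knobL","knobR"),("cL","cR"),("wL","wR"),("rFL","rFR"),("rRR","rFR")]:
    d=P[a]-P[b]; print(a,b,np.linalg.norm(d),"yaw",np.degrees(np.arctan2(-d[0],d[1])))
E
```

```text
knobL [0.5879 0.2795 0.1648] 0.0001
knobR [0.5151 0.0415 0.1672] 0.0001
rFL [ 0.4598 -0.2108  0.0165] 0.0022
rFR [ 0.4292 -0.3584  0.0168] 0.0012
rRR [ 0.5987 -0.3892  0.0181] 0.0018
cL [ 0.5282 -0.2554  0.1301] 0.0029
cR [ 0.5129 -0.3472  0.1241] 0.0001
wL [ 0.5829 -0.2761  0.0817] 0.0001
wR [ 0.5739 -0.3454  0.0774] 0.0025
knob at known z [0.588  0.2795 0.1647] [0.5155 0.0418 0.1647]
rRL z.012 [ 0.6251 -0.2426  0.012 ]
knobL knobR 0.24887620118268566 yaw -17.0023623620521
cL cR 0.09323126026237753 yaw -9.466286537389607
wL wR 0.07006576277117954 yaw -7.388449966553918
rFL rFR 0.15067549338296404 yaw -11.703079572673415
rRR rFR 0.17221006389056906 yaw -100.3137537728083
```

```bash
cat >> h.py <<'E'
from scipy.linalg import fractional_matrix_power as fmp
def mk(R,p): M=np.eye(4);M[:3,:3]=R;M[:3,3]=p;return M
def pose(o): return mk(Ro.from_euler('xyz',o["tcp_rot"]).as_matrix(),o["tool_pos"])
def rows(A,B,n=None):
    D=np.linalg.inv(A)@B; w=Ro.from_matrix(D[:3,:3]).as_rotvec()
    m=max(np.linalg.norm(w)/.12,np.linalg.norm(D[:3,3])/.040); n=n or int(np.ceil(m))
    F=np.real(fmp(D,1/n)) if n>1 else D
    print("n",n,"shift",F[:3,3].round(4),"turn",Ro.from_matrix(F[:3,:3]).as_rotvec().round(4),"| total",D[:3,3].round(4),w.round(4))
def toolR(F): # tool z=-zs, y=+xs, x=ys
    return np.c_[F[:,1],F[:,0],-F[:,2]]
ST_YAW=np.radians(-17.0); ST=frame(ST_YAW)
ST_O=(np.array([.588,.2795,.1647])+np.array([.5155,.0418,.1647]))/2-ST@[0,0,.148]
def st(x,y,z): return ST_O+ST@np.array([x,y,z])
E
python3 - <<'E'
from h import *
np.set_printoptions(precision=4,suppress=True)
T=pickle.load(open("top0.pkl","rb"))
print(ST_O)
for n,p,z in [("bal front R",(73,120),.02),("bal front",(40,225),.05),("wash",(293,178),.1),("amber",(339,172),.09),("beaker",(280,262),.07)]: print(n,plane(T,p,z))
from cell import r
A=pose(r.get_obs()); M1=mk(A[:3,:3],[.36,.42,.30]); rows(A,M1)
# look pose: TCP on axis of knob, higher
M2=mk(toolR(ST),st(-.02,-.105,.28)); print(M2[:3,3]); rows(M1,M2)
E
```

```text
[0.4853 0.181  0.034 ]
bal front R [0.7861 0.6305 0.02  ]
bal front [0.4565 0.6242 0.05  ]
wash [ 0.6844 -0.0533  0.1   ]
amber [ 0.7239 -0.1766  0.09  ]
beaker [ 0.4554 -0.0526  0.07  ]
n 7 shift [-0.0227 -0.0278 -0.0099] turn [ 0. -0. -0.] | total [-0.1586 -0.1945 -0.0694] [ 0. -0. -0.]
[0.5634 0.0473 0.2906]
n 13 shift [-0.0356  0.0002 -0.0015] turn [0.0306 0.0273 0.1091] | total [-0.3371 -0.2581  0.0099] [0.3977 0.3552 1.4182]
```

```bash
python3 -m crank '[{"x":-0.0227,"y":-0.0278,"z":-0.0099},{"x":-0.0227,"y":-0.0278,"z":-0.0099},{"x":-0.0227,"y":-0.0278,"z":-0.0099},{"x":-0.0227,"y":-0.0278,"z":-0.0099},{"x":-0.0227,"y":-0.0278,"z":-0.0099},{"x":-0.0227,"y":-0.0278,"z":-0.0099},{"x":-0.0227,"y":-0.0278,"z":-0.0099}]' && python3 -m crank '[{"x":-0.0356,"z":-0.0015,"wx":0.0306,"wy":0.0273,"wz":0.1091},{"x":-0.0356,"z":-0.0015,"wx":0.0306,"wy":0.0273,"wz":0.1091},{"x":-0.0356,"z":-0.0015,"wx":0.0306,"wy":0.0273,"wz":0.1091},{"x":-0.0356,"z":-0.0015,"wx":0.0306,"wy":0.0273,"wz":0.1091},{"x":-0.0356,"z":-0.0015,"wx":0.0306,"wy":0.0273,"wz":0.1091},{"x":-0.0356,"z":-0.0015,"wx":0.0306,"wy":0.0273,"wz":0.1091},{"x":-0.0356,"z":-0.0015,"wx":0.0306,"wy":0.0273,"wz":0.1091},{"x":-0.0356,"z":-0.0015,"wx":0.0306,"wy":0.0273,"wz":0.1091},{"x":-0.0356,"z":-0.0015,"wx":0.0306,"wy":0.0273,"wz":0.1091},{"x":-0.0356,"z":-0.0015,"wx":0.0306,"wy":0.0273,"wz":0.1091},{"x":-0.0356,"z":-0.0015,"wx":0.0306,"wy":0.0273,"wz":0.1091},{"x":-0.0356,"z":-0.0015,"wx":0.0306,"wy":0.0273,"wz":0.1091},{"x":-0.0356,"z":-0.0015,"wx":0.0306,"wy":0.0273,"wz":0.1091},{},{},{}]'
python3 - <<'E'
from h import *
from cell import r
np.set_printoptions(precision=4,suppress=True)
o=r.get_obs();A=pose(o);print(o["t"],o["joint_positions"])
rows(A,mk(toolR(ST),st(-.02,-.105,.28)),1)
o=r.get_obs(); s=r.snapshot("wrist"); s["pose"]=pose(o); pickle.dump(s,open("w1.pkl","wb")); cv2.imwrite("pics/w1.png",s["pixels"])
print({k:v for k,v in s.items() if k not in("pixels","pose")})
E
```

```text
0.1 [-1.2465  0.5921  0.0483  1.6097 -0.0333  0.9427 -0.0337]
n 1 shift [-0.4958 -0.4526 -0.0594] turn [0.3977 0.3552 1.4182] | total [-0.4958 -0.4526 -0.0594] [0.3977 0.3552 1.4182]
{'fx': 325.19226210127806, 'fy': 325.19226210127806, 'cx': 278.0512477155271, 'cy': 212.9926501931043, 'hand_eye': array([[-0.    , -0.9484, -0.317 ,  0.0807],
       [ 1.    , -0.    , -0.0001,  0.0004],
       [ 0.    , -0.317 ,  0.9484, -0.143 ],
       [ 0.    ,  0.    ,  0.    ,  1.    ]])}schema error: expected keys x, y, z, wx, wy, wz, hand
```

View pics/w1.png

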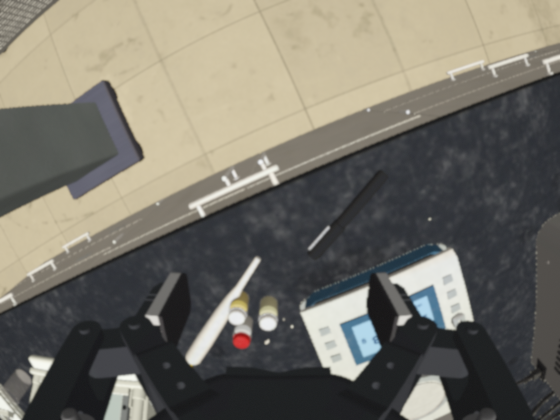

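That call was refused because every key is required. The picture only shows the start pose: the balance at (390,320) and the stand's edge at lower left. I'll retype the rows in full.

```bash
python3 -m crank '[{"x":-0.0227,"y":-0.0278,"z":-0.0099,"wx":0,"wy":0,"wz":0,"hand":0},{"x":-0.0227,"y":-0.0278,"z":-0.0099,"wx":0,"wy":0,"wz":0,"hand":0},{"x":-0.0227,"y":-0.0278,"z":-0.0099,"wx":0,"wy":0,"wz":0,"hand":0},{"x":-0.0227,"y":-0.0278,"z":-0.0099,"wx":0,"wy":0,"wz":0,"hand":0},{"x":-0.0227,"y":-0.0278,"z":-0.0099,"wx":0,"wy":0,"wz":0,"hand":0},{"x":-0.0227,"y":-0.0278,"z":-0.0099,"wx":0,"wy":0,"wz":0,"hand":0},{"x":-0.0227,"y":-0.0278,"z":-0.0099,"wx":0,"wy":0,"wz":0,"hand":0}]' && python3 -m crank '[{"x":-0.0356,"y":0,"z":-0.0015,"wx":0.0306,"wy":0.0273,"wz":0.1091,"hand":0},{"x":-0.0356,"y":0,"z":-0.0015,"wx":0.0306,"wy":0.0273,"wz":0.1091,"hand":0},{"x":-0.0356,"y":0,"z":-0.0015,"wx":0.0306,"wy":0.0273,"wz":0.1091,"hand":0},{"x":-0.0356,"y":0,"z":-0.0015,"wx":0.0306,"wy":0.0273,"wz":0.1091,"hand":0},{"x":-0.0356,"y":0,"z":-0.0015,"wx":0.0306,"wy":0.0273,"wz":0.1091,"hand":0},{"x":-0.0356,"y":0,"z":-0.0015,"wx":0.0306,"wy":0.0273,"wz":0.1091,"hand":0},{"x":-0.0356,"y":0,"z":-0.0015,"wx":0.0306,"wy":0.0273,"wz":0.1091,"hand":0},{"x":-0.0356,"y":0,"z":-0.0015,"wx":0.0306,"wy":0.0273,"wz":0.1091,"hand":0},{"x":-0.0356,"y":0,"z":-0.0015,"wx":0.0306,"wy":0.0273,"wz":0.1091,"hand":0},{"x":-0.0356,"y":0,"z":-0.0015,"wx":0.0306,"wy":0.0273,"wz":0.1091,"hand":0},{"x":-0.0356,"y":0,"z":-0.0015,"wx":0.0306,"wy":0.0273,"wz":0.1091,"hand":0},{"x":-0.0356,"y":0,"z":-0.0015,"wx":0.0306,"wy":0.0273,"wz":0.1091,"hand":0},{"x":-0.0356,"y":0,"z":-0.0015,"wx":0.0306,"wy":0.0273,"wz":0.1091,"hand":0},{"x":0,"y":0,"z":0,"wx":0,"wy":0,"wz":0,"hand":0},{"x":0,"y":0,"z":0,"wx":0,"wy":0,"wz":0,"hand":0},{"x":0,"y":0,"z":0,"wx":0,"wy":0,"wz":0,"hand":0}]'
python3 - <<'E'
from h import *
from cell import r
np.set_printoptions(precision=4,suppress=True)
o=r.get_obs();A=pose(o);print(o["t"],o["joint_positions"])
rows(A,mk(toolR(ST),st(-.02,-.105,.28)),1)
s=r.snapshot("wrist"); s["pose"]=pose(o); pickle.dump(s,open("w2.pkl","wb")); cv2.imwrite("pics/w2.png",s["pixels"])
E
```

```text
t: 0.73
tool_pos: [0.3605, 0.4183, 0.3008]
tcp_rot: [-3.141, -0.0, 2.724]
ft_force: [0.3, -0.6, -0.6]
opening: 0.0856
finger_force: 0.0
t: 2.07
tool_pos: [0.5614, 0.0469, 0.2905]
tcp_rot: [-2.653, -0.003, 1.274]
ft_force: [0.2, 0.6, 0.6]
opening: 0.0853
finger_force: 0.0
2.0667 [-0.3804  0.5777  0.4807  1.6634 -0.3536  1.4641 -0.072 ]
n 1 shift [ 0.0009  0.0016 -0.001 ] turn [-0.0002 -0.0024  0.0011] | total [ 0.0009  0.0016 -0.001 ] [-0.0002 -0.0024  0.0011]
```

View pics/w2.png

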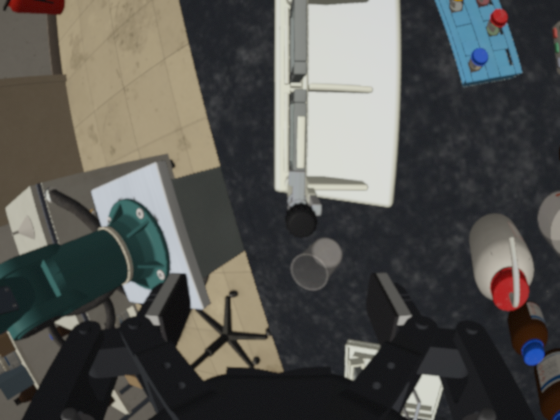

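The wrist view lies along the rods: right knob at (301,220), comb as the white strip at (301,125–165), beaker at (315,262), rack at the bottom (390,370). Next I'll check the knob and cassette against the model.

```bash
cat >> h.py <<'E'
def wray(s,p):
    q=np.array([p[0]-s["cx"],p[1]-s["cy"]]); rr=np.linalg.norm(q); th=rr/s["fx"]
    d=np.r_[q/rr*np.sin(th),np.cos(th)]; M=s["pose"]@s["hand_eye"]
    return M[:3,3],M[:3,:3]@d
def wst(s,p,z,O=None,F=None):  # into stand-like frame at plane z
    O=ST_O if O is None else O; F=ST if F is None else F
    c,d=wray(s,p); c=F.T@(c-O); d=F.T@d; return c+d*(z-c[2])/d[2]
def wproj(s,P):
    M=np.linalg.inv(s["pose"]@s["hand_eye"]); c=M[:3,:3]@P+M[:3,3]; th=np.arctan2(np.hypot(c[0],c[1]),c[2]); a=np.arctan2(c[1],c[0])
    return np.array([s["cx"]+s["fx"]*th*np.cos(a),s["cy"]+s["fx"]*th*np.sin(a)])
E
python3 - <<'E'
from h import *
np.set_printoptions(precision=4,suppress=True)
s=pickle.load(open("w2.pkl","rb")); im=s["pixels"]
print("pred knob top",wproj(s,st(0,-.124,.1615)),"bottom",wproj(s,st(0,-.124,.1345)))
g=cv2.cvtColor(im,cv2.COLOR_BGR2GRAY)
print(g[200:242:2,276:330:2])
k=8
c=cv2.resize(im[90:245,262:335],None,fx=3.8,fy=3.8,interpolation=cv2.INTER_CUBIC)
for y in(-.007,-.107):
  for x in(-.006,.006): print(x,y,wproj(s,st(x,y,.110)))
# row profile across plain / comb cassettes
for v in (70,120,140,160): print(v,g[v,280:320])
E
```

```text
pred knob top [302.4617 227.3496] bottom [300.4378 217.101 ]
[[ 37  37  38  37  38  63 133 136 134 152 152 154 148 143 127 134 165 131
   97  86  85  77  49  39  41  44  48]
 [ 41  40  39  39  40  59 122 133 143 143 141 138 113 119 133 110 142 131
  107  90  88  84  61  42  43  43  41]
 [ 39  40  42  39  40  50 105 143 139  95  62  56  35  41  67  57  92 117
  127 131 128 126 107  53  39  40  41]
 [ 40  40  42  43  42  54  96 104  79  32  18  16  18  18  17  20  39  73
  135 163 164 161 142  66  39  42  42]
 [ 40  40  40  41  40  50  82  48  22  21  24  17  20  23  18  19  20  29
  109 159 166 166 146  68  41  42  45]
 [ 42  40  38  38  37  37  39  24  19  22  25  25  24  24  22  23  22  17
   67 133 160 165 144  68  43  44  46]
 [ 43  41  40  39  37  27  21  24  24  28  31  30  31  30  28  24  22  19
   25  77 148 161 134  61  43  41  45]
 [ 41  43  44  43  39  29  21  27  30  36  37  36  35  34  33  31  28  23
   19  43 121 141 110  50  39  39  40]
 [ 42  45  46  44  36  24  26  32  38  41  37  34  34  34  32  31  31  29
   22  20  57  68  55  38  37  37  40]
 [ 42  43  43  43  38 
[... 1439 characters left out ...]
06 -0.107 [305.2046 192.9261]
70 [210 212 212 208 203 207 208 196 167 133 110 101  87  94 117 133 136 137
 136 136 135 134 133 132 129 123 122 150 186 207 214 215 215 215 215 215
 215 215 215 215]
120 [210 213 214 213 212 211 205 187 157 126 125 135 136 132 135 137 144 172
 202 212 213 211 210 204 185 153 147 175 198 212 216 216 216 216 216 216
 216 216 216 216]
140 [211 213 213 210 211 211 205 184 154 128 126 135 134 127 129 138 162 193
 209 213 212 211 209 199 170 138 144 174 203 215 216 216 217 217 216 217
 217 217 216 217]
160 [212 213 210 205 205 208 203 184 150 121 121 129 131 131 134 140 162 193
 209 213 212 210 205 189 160 144 169 199 213 216 217 217 217 217 217 217
 217 216 216 217]
```

```bash
python3 -m crank '[{"x":-0.009,"y":0.0105,"z":0.030,"wx":0,"wy":-0.0012,"wz":0.0006,"hand":0},{"x":-0.009,"y":0.0105,"z":0.030,"wx":0,"wy":-0.0012,"wz":0.0005,"hand":0},{"x":0,"y":0,"z":0.030,"wx":0,"wy":0,"wz":0,"hand":0},{"x":0,"y":0,"z":0.030,"wx":0,"wy":0,"wz":0,"hand":0},{"x":0,"y":0,"z":0.016,"wx":0,"wy":0,"wz":0,"hand":0},{"x":0,"y":0,"z":0.015,"wx":0,"wy":0,"wz":0,"hand":0},{"x":0,"y":0,"z":0,"wx":0,"wy":0,"wz":0,"hand":0},{"x":0,"y":0,"z":0,"wx":0,"wy":0,"wz":0,"hand":0}]'
cat > st.py <<'E'
from h import *
from cell import r
np.set_printoptions(precision=4,suppress=True)
o=r.get_obs();A=pose(o); print(o["t"],"TCP in stand",ST.T@(A[:3,3]-ST_O),"rot err",Ro.from_matrix(toolR(ST).T@A[:3,:3]).as_rotvec(),"F",o["ft_force"],o["opening"],o["finger_force"])
print(o["joint_positions"])
E
python3 st.py
```

```text
t: 2.78
tool_pos: [0.5058, 0.0466, 0.1473]
tcp_rot: [-2.652, 0.0, 1.278]
ft_force: [0.4, -0.3, 0.8]
opening: 0.0856
finger_force: 0.0
2.7833 TCP in stand [-0.0012 -0.1225  0.1277] rot err [ 0.0012 -0.0018 -0.0032] F [ 0.3774 -0.2728  0.7686] 0.08564018324307925 0.0
[-0.3671  0.6805  0.4309  1.8915 -0.4206  1.1536  0.0259]
```

```bash
python3 -m crank '[{"x":-0.0015,"y":0.0007,"z":0,"wx":0,"wy":0,"wz":0,"hand":0.3},{"x":0,"y":0,"z":0,"wx":0,"wy":0,"wz":0,"hand":0.6},{"x":0,"y":0,"z":0,"wx":0,"wy":0,"wz":0,"hand":1},{"x":0,"y":0,"z":0,"wx":0,"wy":0,"wz":0,"hand":1},{"x":0,"y":0,"z":0,"wx":0,"wy":0,"wz":0,"hand":1},{"x":0,"y":0,"z":0,"wx":0,"wy":0,"wz":0,"hand":1},{"x":0,"y":0,"z":0,"wx":0,"wy":0,"wz":0,"hand":1},{"x":0,"y":0,"z":0,"wx":0,"wy":0,"wz":0,"hand":1}]' 70; python3 st.py
```

```text
t: 3.45
tool_pos: [0.5059, 0.0431, 0.1486]
tcp_rot: [-2.651, 0.0, 1.274]
ft_force: [-1.2, -0.1, 5.9]
opening: 0.0247
finger_force: 68.4
3.45 TCP in stand [-0.0008 -0.1258  0.1293] rot err [0.0017 0.     0.0001] F [-1.2087 -0.1198  5.8626] 0.024666596693062478 68.3772991457954
[-0.3627  0.6794  0.4339  1.891  -0.4198  1.1566  0.0284]
```

```bash
python3 -m crank '[{"x":0,"y":0,"z":-0.0045,"wx":0,"wy":0,"wz":0,"hand":1},{"x":0,"y":0,"z":-0.0045,"wx":0,"wy":0,"wz":0,"hand":1},{"x":0,"y":0,"z":-0.0045,"wx":0,"wy":0,"wz":0,"hand":1},{"x":0,"y":0,"z":0,"wx":0,"wy":0,"wz":0,"hand":1},{"x":0,"y":0,"z":0,"wx":0,"wy":0,"wz":0,"hand":1}]' 70; python3 st.py
```

```text
t: 3.87
tool_pos: [0.5107, 0.0417, 0.1587]
tcp_rot: [-2.65, 0.001, 1.275]
ft_force: [-4.8, 2.9, -7.6]
opening: 0.0248
finger_force: 69.2
3.8667 TCP in stand [-0.0011 -0.1257  0.1406] rot err [ 0.0031 -0.0014  0.0002] F [-4.8271  2.8576 -7.5819] 0.02475319963859749 69.20278160367161
[-0.3627  0.6717  0.4388  1.8739 -0.4109  1.1816  0.0207]
```

```bash
python3 -m crank '[{"x":0,"y":0,"z":-0.0015,"wx":0,"wy":0,"wz":0,"hand":1},{"x":0,"y":0,"z":0,"wx":0,"wy":0,"wz":0.1,"hand":1},{"x":0,"y":0,"z":0,"wx":0,"wy":0,"wz":0.1,"hand":1},{"x":0,"y":0,"z":0,"wx":0,"wy":0,"wz":0.1,"hand":1},{"x":0,"y":0,"z":0,"wx":0,"wy":0,"wz":0.1,"hand":1},{"x":0,"y":0,"z":0,"wx":0,"wy":0,"wz":0,"hand":1}]' 70; python3 st.py
```

```text
t: 4.37
tool_pos: [0.5099, 0.0422, 0.1597]
tcp_rot: [-2.681, 0.19, 0.916]
ft_force: [-6.5, 2.5, -7.2]
opening: 0.0245
finger_force: 69.3
4.3667 TCP in stand [-0.0024 -0.1255  0.1411] rot err [ 0.0063 -0.0038  0.4033] F [-6.4728  2.4899 -7.2421] 0.024548528088718526 69.25638008862734
[-0.4372  0.6986  0.5564  1.8764 -0.4701  1.2133 -0.3098]
```

```bash
python3 -m crank '[{"x":0.0005,"y":0.0012,"z":-0.0025,"wx":0,"wy":0,"wz":0,"hand":1},{"x":0,"y":0,"z":0,"wx":0,"wy":0,"wz":0.1,"hand":1},{"x":0,"y":0,"z":0,"wx":0,"wy":0,"wz":0.1,"hand":1},{"x":0,"y":0,"z":0,"wx":0,"wy":0,"wz":0.1,"hand":1},{"x":0,"y":0,"z":0,"wx":0,"wy":0,"wz":0.1,"hand":1},{"x":0,"y":0,"z":0,"wx":0,"wy":0,"wz":0,"hand":1}]' 70; python3 st.py
```

```text
t: 4.87
tool_pos: [0.51, 0.0429, 0.1614]
tcp_rot: [-2.779, 0.354, 0.538]
ft_force: [-10.3, 4.6, -5.9]
opening: 0.0246
finger_force: 69.3
4.8667 TCP in stand [-0.0033 -0.1248  0.1425] rot err [ 0.0116 -0.0066  0.8026] F [-10.3323   4.643   -5.9298] 0.02458602607999485 69.32789476588368
[-0.5056  0.7337  0.6723  1.8753 -0.5295  1.2554 -0.6353]
```

```bash
python3 -m crank '[{"x":-0.0011,"y":-0.001,"z":0,"wx":0,"wy":0,"wz":0.1,"hand":1},{"x":0,"y":0,"z":0,"wx":0,"wy":0,"wz":0.1,"hand":1},{"x":0,"y":0,"z":0,"wx":0,"wy":0,"wz":0.1,"hand":1},{"x":0,"y":0,"z":0,"wx":0,"wy":0,"wz":0.1,"hand":1},{"x":0,"y":0,"z":0,"wx":0,"wy":0,"wz":0.1,"hand":1},{"x":0,"y":0,"z":0,"wx":0,"wy":0,"wz":0.02,"hand":1},{"x":0,"y":0,"z":0,"wx":0,"wy":0,"wz":0,"hand":1}]' 70; python3 st.py
```

```text
t: 5.45
tool_pos: [0.5096, 0.0446, 0.162]
tcp_rot: [-3.005, 0.484, -0.011]
ft_force: [-8.4, 5.9, -5.8]
opening: 0.0243
finger_force: 69.3
5.45 TCP in stand [-0.0044 -0.1233  0.1426] rot err [ 0.0113 -0.0072  1.319 ] F [-8.3812  5.9253 -5.8422] 0.024338660017734604 69.33692000806332
[-0.5896  0.7893  0.8218  1.8803 -0.6104  1.3088 -1.0519]
```

```bash
python3 -m crank '[{"x":0,"y":0,"z":0.002,"wx":0,"wy":0,"wz":0,"hand":1},{"x":0,"y":0,"z":0.002,"wx":0,"wy":0,"wz":0,"hand":1},{"x":0,"y":0,"z":0.0015,"wx":0,"wy":0,"wz":0,"hand":1},{"x":0,"y":0,"z":0,"wx":0,"wy":0,"wz":0,"hand":1}]' 70; python3 st.py
python3 - <<'E'
from h import *
from cell import r
o=r.get_obs(); s=r.snapshot("wrist"); s["pose"]=pose(o); pickle.dump(s,open("w3.pkl","wb"))
t=r.snapshot("side"); R=lambda im,x,y,w,h,k: cv2.resize(im[y:y+h,x:x+w],None,fx=k,fy=k,interpolation=cv2.INTER_CUBIC)
cv2.imwrite("pics/w3.png",np.hstack([cv2.resize(s["pixels"],None,fx=.75,fy=.75)[:300,:400],cv2.resize(R(t["pixels"],195,140,80,100,3.75),(300,375))[:300]]))
E
```

```text
t: 5.78
tool_pos: [0.5078, 0.0451, 0.1584]
tcp_rot: [-3.003, 0.482, -0.01]
ft_force: [-7.3, 6.3, -0.0]
opening: 0.0246
finger_force: 69.9
5.7833 TCP in stand [-0.0043 -0.1233  0.1386] rot err [ 0.0115 -0.0054  1.3178] F [-7.2712  6.3239 -0.0498] 0.024582634908001 69.89636830519885
[-0.5891  0.7915  0.8187  1.8868 -0.615   1.3004 -1.0471]
```

```bash
python3 -m crank '[{"x":0,"y":0,"z":0.001,"wx":0,"wy":0,"wz":0,"hand":1},{"x":0,"y":0,"z":0,"wx":0,"wy":0,"wz":0,"hand":1}]' 70; python3 st.py;  python3 -m crank '[{"x":0,"y":0,"z":0,"wx":0,"wy":0,"wz":0,"hand":0.45},{"x":0,"y":0,"z":0,"wx":0,"wy":0,"wz":0,"hand":0.45},{"x":0,"y":0,"z":0,"wx":0,"wy":0,"wz":0,"hand":0.45},{"x":0,"y":0,"z":0,"wx":0,"wy":0,"wz":0,"hand":0.45}]' ; python3 st.py
```

```text
t: 6.05
tool_pos: [0.5078, 0.0451, 0.1583]
tcp_rot: [-3.003, 0.482, -0.01]
ft_force: [-6.8, 6.5, 3.7]
opening: 0.0248
finger_force: 70.3
6.05 TCP in stand [-0.0043 -0.1233  0.1385] rot err [ 0.0115 -0.0046  1.3176] F [-6.7851  6.5272  3.7305] 0.02479249559792749 70.30762565787882
[-0.5891  0.7914  0.8189  1.8873 -0.6157  1.2999 -1.0464]
t: 6.38
tool_pos: [0.5124, 0.0408, 0.1576]
tcp_rot: [-3.012, 0.469, -0.015]
ft_force: [-0.1, -0.5, 0.0]
opening: 0.0469
finger_force: 0.0
6.3833 TCP in stand [ 0.001  -0.1261  0.1405] rot err [-0.0032  0.0014  1.3204] F [-0.1424 -0.5125  0.033 ] 0.04692358757468153 0.0
[-0.5875  0.7922  0.8229  1.8838 -0.6147  1.2897 -1.0464]
```

```bash
python3 -m crank '[{"x":0,"y":0,"z":-0.02,"wx":0,"wy":0,"wz":0,"hand":0.45},{"x":0,"y":0,"z":-0.03,"wx":0,"wy":0,"wz":0,"hand":0},{"x":0,"y":0,"z":-0.03,"wx":0,"wy":0,"wz":0,"hand":0},{"x":0,"y":0,"z":-0.03,"wx":0,"wy":0,"wz":-0.12,"hand":0},{"x":0,"y":0,"z":0,"wx":0,"wy":0,"wz":-0.12,"hand":0},{"x":0,"y":0,"z":0,"wx":0,"wy":0,"wz":-0.12,"hand":0},{"x":0,"y":0,"z":0,"wx":0,"wy":0,"wz":-0.12,"hand":0},{"x":0,"y":0,"z":0,"wx":0,"wy":0,"wz":-0.12,"hand":0},{"x":0,"y":0,"z":0,"wx":0,"wy":0,"wz":-0.12,"hand":0},{"x":0,"y":0,"z":0,"wx":0,"wy":0,"wz":-0.12,"hand":0},{"x":0,"y":0,"z":0,"wx":0,"wy":0,"wz":-0.12,"hand":0},{"x":0,"y":0,"z":0,"wx":0,"wy":0,"wz":-0.12,"hand":0},{"x":0,"y":0,"z":0,"wx":0,"wy":0,"wz":-0.12,"hand":0},{"x":0,"y":0,"z":0,"wx":0,"wy":0,"wz":-0.12,"hand":0},{"x":0,"y":0,"z":0,"wx":0,"wy":0,"wz":0,"hand":0},{"x":0,"y":0,"z":0,"wx":0,"wy":0,"wz":0,"hand":0}]' ; python3 st.py
python3 - <<'E'
from h import *
from cell import r
np.set_printoptions(precision=4,suppress=True)
rows(pose(r.get_obs()),mk(toolR(ST),st(-.0005,-.057,.20)),1)
o=r.get_obs(); s=r.snapshot("wrist"); s["pose"]=pose(o); pickle.dump(s,open("w3.pkl","wb"))
t=r.snapshot("top"); pickle.dump(t,open("t3.pkl","wb"))
R=lambda im,x,y,w,h,k: cv2.resize(im[y:y+h,x:x+w],None,fx=k,fy=k,interpolation=cv2.INTER_CUBIC)
cv2.imwrite("pics/w3.png",np.hstack([s["pixels"][:,180:500],R(t["pixels"],145,175,130,100,4.2)[:,:480]]))
E
```

```text
t: 7.72
tool_pos: [0.5609, 0.0258, 0.2545]
tcp_rot: [-2.654, 0.002, 1.271]
ft_force: [-1.0, 0.2, -0.1]
opening: 0.0856
finger_force: 0.0
7.7167 TCP in stand [ 0.0003 -0.1263  0.2499] rot err [-0.0014 -0.0001  0.0041] F [-0.9918  0.1572 -0.083 ] 0.08556204841386973 0.0
[-0.3552  0.6164  0.4884  1.6959 -0.3606  1.4039 -0.0244]
n 1 shift [ 0.0693 -0.0012  0.0499] turn [ 0.0014  0.0001 -0.0041] | total [ 0.0693 -0.0012  0.0499] [ 0.0014  0.0001 -0.0041]
```

View pics/w3.png

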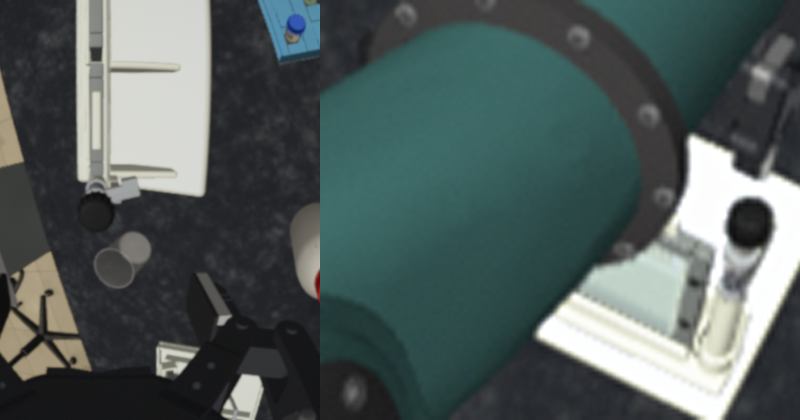

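The finger now points backwards at (125,190) and rests on its post, clear of the cassette. The comb strip runs over rows 92–148 near full-image column 276. I'll measure the cassette from that, and measure the rack in this frame too if it's visible.

Run:
```python
from h import *
np.set_printoptions(precision=4,suppress=True,linewidth=200)
s=pickle.load(open("w3.pkl","rb")); g=cv2.cvtColor(s["pixels"],cv2.COLOR_BGR2GRAY)
for v in (100,120,140): print(v,g[v,260:295])
print("col276",g[84:156,276])
for y in(-.081,-.033): print(wproj(s,st(0,y,.126)))
```

```text
100 [211 212 214 214 212 211 211 209 193 160 141 154 182 205 212 213 211 210 206 192 166 139 141 172 197 201 189 169 155 155 175 202 214 216 216]
120 [213 211 212 214 211 208 210 209 197 173 150 155 183 205 213 213 212 210 206 193 167 140 139 169 195 200 189 172 164 163 179 201 213 216 216]
140 [211 208 212 214 215 215 214 210 198 173 146 151 183 206 213 213 212 210 206 193 168 140 137 166 194 200 189 174 170 172 185 203 213 216 216]
col276 [136 136 136 136 136 136 144 165 191 206 211 212 212 212 212 212 211 212 211 212 212 212 212 212 212 212 212 212 211 212 212 211 212 211 212 211 212 212 212 212 212 212 212 212 212 212 212 212 212
 212 212 212 212 212 212 212 212 213 213 213 212 213 212 209 196 169 142 133 134 134 134 134]
[276.4963 152.2511]
[276.2082  94.1388]
```

```bash
python3 -m crank '[{"x":0.036,"y":-0.001,"z":0,"wx":0.0014,"wy":0,"wz":-0.004,"hand":0},{"x":0.036,"y":0,"z":0.01,"wx":0,"wy":0,"wz":0,"hand":0},{"x":0,"y":0,"z":0.03,"wx":0,"wy":0,"wz":0,"hand":0},{"x":0,"y":0,"z":0.03,"wx":0,"wy":0,"wz":0,"hand":0},{"x":0,"y":0,"z":0.03,"wx":0,"wy":0,"wz":0,"hand":0},{"x":0,"y":0,"z":0.03,"wx":0,"wy":0,"wz":0,"hand":0},{"x":0,"y":0,"z":0,"wx":0,"wy":0,"wz":0,"hand":0},{"x":0,"y":0,"z":0,"wx":0,"wy":0,"wz":0,"hand":0}]'; python3 st.py
```

```text
t: 8.48
tool_pos: [0.521, 0.1137, 0.1394]
tcp_rot: [-2.649, 0.001, 1.277]
ft_force: [0.4, -0.7, -0.4]
opening: 0.0853
finger_force: 0.0
8.4833 TCP in stand [-0.0019 -0.0539  0.1183] rot err [ 0.0038 -0.0026 -0.0024] F [ 0.4324 -0.6607 -0.3574] 0.08529090488498382 0.0
[-0.4523  0.7097  0.4177  1.848  -0.4723  1.1672 -0.0498]
```

```bash
python3 -m crank '[{"x":0,"y":0.001,"z":0.024,"wx":-0.003,"wy":0.002,"wz":0.002,"hand":0},{"x":0,"y":0,"z":0.024,"wx":0,"wy":0,"wz":0,"hand":0},{"x":0,"y":0,"z":0,"wx":0,"wy":0,"wz":0,"hand":0.3},{"x":0,"y":0,"z":0,"wx":0,"wy":0,"wz":0,"hand":0.6},{"x":0,"y":0,"z":0,"wx":0,"wy":0,"wz":0,"hand":0.8},{"x":0,"y":0,"z":0,"wx":0,"wy":0,"wz":0,"hand":1},{"x":0,"y":0,"z":0,"wx":0,"wy":0,"wz":0,"hand":1},{"x":0,"y":0,"z":0,"wx":0,"wy":0,"wz":0,"hand":1},{"x":0,"y":0,"z":0,"wx":0,"wy":0,"wz":0,"hand":1},{"x":0,"y":0,"z":0,"wx":0,"wy":0,"wz":0,"hand":1}]' 60; python3 st.py
```

```text
t: 9.32
tool_pos: [0.5017, 0.1198, 0.0985]
tcp_rot: [-2.654, -0.003, 1.275]
ft_force: [0.8, 0.8, 5.5]
opening: 0.0115
finger_force: 59.0
9.3167 TCP in stand [-0.0006 -0.0536  0.0726] rot err [-0.0014  0.0023 -0.0018] F [0.7674 0.7859 5.4715] 0.011484622144697294 58.985302448272705
[-0.4526  0.745   0.3918  1.9093 -0.5115  1.0695 -0.0191]
```

```bash
python3 -m crank '[{"x":0,"y":0,"z":-0.006,"wx":0,"wy":0,"wz":0,"hand":1},{"x":0,"y":0,"z":-0.01,"wx":0,"wy":0,"wz":0,"hand":1},{"x":0,"y":0,"z":-0.012,"wx":0,"wy":0,"wz":0,"hand":1},{"x":0,"y":0,"z":-0.015,"wx":0,"wy":0,"wz":0,"hand":1},{"x":0,"y":0,"z":-0.02,"wx":0,"wy":0,"wz":0,"hand":1},{"x":0,"y":0,"z":-0.02,"wx":0,"wy":0,"wz":0,"hand":1},{"x":0,"y":0,"z":-0.02,"wx":0,"wy":0,"wz":0,"hand":1},{"x":0,"y":0,"z":-0.02,"wx":0,"wy":0,"wz":0,"hand":1},{"x":0,"y":0,"z":-0.02,"wx":0,"wy":0,"wz":0,"hand":1},{"x":0,"y":0,"z":-0.02,"wx":0,"wy":0,"wz":0,"hand":1},{"x":0,"y":0,"z":0,"wx":0,"wy":0,"wz":0,"hand":1},{"x":0,"y":0,"z":0,"wx":0,"wy":0,"wz":0,"hand":1}]' 60; python3 st.py
python3 - <<'E'
from h import *
from cell import r
np.set_printoptions(precision=4,suppress=True,linewidth=200)
o=r.get_obs(); s=r.snapshot("wrist"); s["pose"]=pose(o); pickle.dump(s,open("w4.pkl","wb"))
t=r.snapshot("top"); pickle.dump(t,open("t4.pkl","wb"))
R=lambda im,x,y,w,h,k: cv2.resize(im[y:y+h,x:x+w],None,fx=k,fy=k,interpolation=cv2.INTER_CUBIC)
cv2.imwrite("pics/w4.png",np.hstack([cv2.resize(s["pixels"][:,60:],(500,420)),cv2.resize(t["pixels"][120:320,130:280],(300,400)).copy() if 0 else R(t["pixels"],130,140,150,210,2)]))
E
```

```text
t: 10.32
tool_pos: [0.5753, 0.0966, 0.2422]
tcp_rot: [-2.658, -0.003, 1.274]
ft_force: [0.0, 0.5, -3.1]
opening: 0.0112
finger_force: 58.6
10.3167 TCP in stand [ 0.     -0.0544  0.2358] rot err [-0.0053  0.0022 -0.0013] F [ 0.0387  0.49   -3.1011] 0.011234869780663317 58.56228411197662
[-0.4316  0.6438  0.4626  1.6675 -0.4099  1.3923 -0.1043]
```

View pics/w4.png

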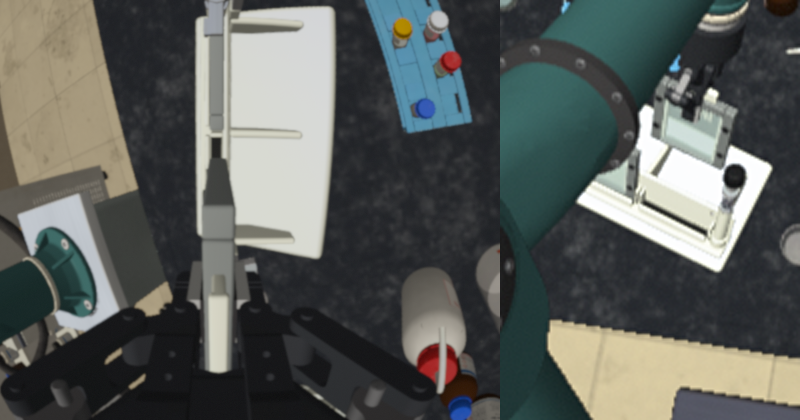

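The cassette is out of the stand and held squarely, with the comb between the fingers; the finger is still on its post (735,180). Next I'll measure the rack more finely and plan a carry to a spot in front of and above it where the wrist camera can see the bay.

```bash
cat >> h.py <<'E'
RY=np.radians(-10.5); RF=frame(RY); RO=np.array([.5431,-.3045,.028])
def rk(x,y,z): return RO+RF@np.array([x,y,z])
E
python3 - <<'E'
from h import *
from cell import r
np.set_printoptions(precision=4,suppress=True,linewidth=200)
T=pickle.load(open("top0.pkl","rb")); im=T["pixels"]
g=cv2.cvtColor(im,cv2.COLOR_BGR2GRAY); m=np.zeros_like(g); m[205:300,330:412]=(g[205:300,330:412]>120)*255
m=cv2.morphologyEx(m,cv2.MORPH_CLOSE,np.ones((9,9)))
c=max(cv2.findContours(m,cv2.RETR_EXTERNAL,cv2.CHAIN_APPROX_NONE)[0],key=cv2.contourArea)
q=cv2.approxPolyDP(c,4,True)[:,0]; print(q)
P=np.array([plane(T,p,.016) for p in q]); print(P)
for i in range(len(P)):
    d=P[i]-P[i-1]; print(np.linalg.norm(d),np.degrees(np.arctan2(d[1],d[0])))
A=pose(r.get_obs()); B=mk(toolR(RF),rk(-.075,-.04,.25)); print(B[:3,3]); rows(A,B,16)
E
```

```text
[[354 215]
 [336 271]
 [387 289]
 [403 232]]
[[ 0.6262 -0.2429  0.016 ]
 [ 0.459  -0.2115  0.016 ]
 [ 0.4314 -0.3581  0.016 ]
 [ 0.5983 -0.3875  0.016 ]]
0.14725570894699636 79.08649683217524
0.17006566750943097 169.34105103951555
0.14923393237902793 -100.6783650105926
0.169473575088185 -9.989645734138715
[ 0.5861 -0.3532  0.2839]
n 16 shift [-0.0272  0.0054 -0.006 ] turn [ 0.     -0.0034 -0.0062] | total [-0.4272  0.1062 -0.1064] [ 0.0002 -0.054  -0.0987]
```

```bash
python3 -m crank '[{"x":-0.0272,"y":0.0054,"z":-0.006,"wx":0,"wy":-0.0034,"wz":-0.0062,"hand":1},{"x":-0.0272,"y":0.0054,"z":-0.006,"wx":0,"wy":-0.0034,"wz":-0.0062,"hand":1},{"x":-0.0272,"y":0.0054,"z":-0.006,"wx":0,"wy":-0.0034,"wz":-0.0062,"hand":1},{"x":-0.0272,"y":0.0054,"z":-0.006,"wx":0,"wy":-0.0034,"wz":-0.0062,"hand":1},{"x":-0.0272,"y":0.0054,"z":-0.006,"wx":0,"wy":-0.0034,"wz":-0.0062,"hand":1},{"x":-0.0272,"y":0.0054,"z":-0.006,"wx":0,"wy":-0.0034,"wz":-0.0062,"hand":1},{"x":-0.0272,"y":0.0054,"z":-0.006,"wx":0,"wy":-0.0034,"wz":-0.0062,"hand":1},{"x":-0.0272,"y":0.0054,"z":-0.006,"wx":0,"wy":-0.0034,"wz":-0.0062,"hand":1},{"x":-0.0272,"y":0.0054,"z":-0.006,"wx":0,"wy":-0.0034,"wz":-0.0062,"hand":1},{"x":-0.0272,"y":0.0054,"z":-0.006,"wx":0,"wy":-0.0034,"wz":-0.0062,"hand":1},{"x":-0.0272,"y":0.0054,"z":-0.006,"wx":0,"wy":-0.0034,"wz":-0.0062,"hand":1},{"x":-0.0272,"y":0.0054,"z":-0.006,"wx":0,"wy":-0.0034,"wz":-0.0062,"hand":1},{"x":-0.0272,"y":0.0054,"z":-0.006,"wx":0,"wy":-0.0034,"wz":-0.0062,"hand":1},{"x":-0.0272,"y":0.0054,"z":-0.006,"wx":0,"wy":-0.0034,"wz":-0.0062,"hand":1},{"x":-0.0272,"y":0.0054,"z":-0.006,"wx":0,"wy":-0.0034,"wz":-0.0062,"hand":1},{"x":-0.0272,"y":0.0054,"z":-0.006,"wx":0,"wy":-0.0034,"wz":-0.0062,"hand":1},{"x":0,"y":0,"z":0,"wx":0,"wy":0,"wz":0,"hand":1},{"x":0,"y":0,"z":0,"wx":0,"wy":0,"wz":0,"hand":1},{"x":0,"y":0,"z":0,"wx":0,"wy":0,"wz":0,"hand":1}]' 60
cat > rs.py <<'E'
from h import *
from cell import r
np.set_printoptions(precision=4,suppress=True,linewidth=200)
o=r.get_obs();A=pose(o); print(o["t"],"TCP in bay",RF.T@(A[:3,3]-RO),"rot err",Ro.from_matrix(toolR(RF).T@A[:3,:3]).as_rotvec(),"F bay",RF.T@o["ft_force"],o["opening"],o["finger_force"])
E
python3 rs.py
python3 - <<'E'
from h import *
from cell import r
o=r.get_obs(); s=r.snapshot("wrist"); s["pose"]=pose(o); pickle.dump(s,open("w5.pkl","wb"))
im=s["pixels"]; cv2.imwrite("pics/w5.png",cv2.resize(im[40:290,180:480],None,fx=2.4,fy=2.4,interpolation=cv2.INTER_CUBIC))
for P in [rk(.0088,0,.061),rk(0,0,0),rk(-.0095,.055,.012)]: print(wproj(s,P))
E
```

```text
t: 12.0
tool_pos: [0.5868, -0.3526, 0.2834]
tcp_rot: [-2.652, -0.003, 1.388]
ft_force: [0.6, 0.8, -2.5]
opening: 0.0109
finger_force: 58.8
12.0 TCP in bay [-0.0742 -0.0393  0.2498] rot err [ 0.0005  0.0023 -0.0017] F bay [ 1.5713  0.876  -2.0194] 0.01089969051836132 58.797487020492554
[357.12196693 151.17956957]
[338.48840647 144.4028801 ]
[333.56231996  99.0287259 ]
```

View pics/w5.png

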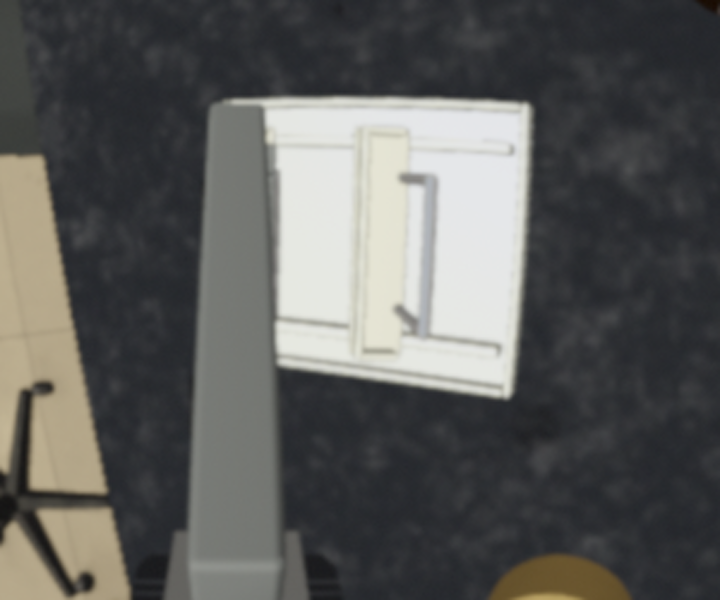

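The wrist view shows the free bay clearly. In the crop the cream trough spans u 367–408, v 135–350, the wire runs from (429,177) to (422,335), and the front lip is at u 357–367. I'll convert these to bay coordinates.

Run:
```python
from h import *
np.set_printoptions(precision=4,suppress=True,linewidth=220)
s=pickle.load(open("w5.pkl","rb")); f=lambda u,v:((u+.5)/2.4-.5+180,(v+.5)/2.4-.5+40)
g=cv2.cvtColor(s["pixels"],cv2.COLOR_BGR2GRAY).astype(int)
for n,p,z in [("wireT",(429,190),.061),("wireB",(423,325),.061),("lipT",(367,145),.012),("lipB",(363,345),.012),("rearfloorT",(408,145),0),("rearfloorB",(401,345),0),("stopT",(388,130),.012),("stopT0",(388,135),0),("stopB",(382,350),.012),("stopB0",(382,346),0)]:
    print(n,wst(s,f(*p),z,RO,RF))
for v in(105,120,135,150,165): print(v,g[v,322:368])
print("col 341",g[86:104,341],g[176:194,341]); print("B,col341",s["pixels"][86:104,341,0],s["pixels"][176:194,341,0])
# held cassette in the tool frame: comb edges not visible; cassette top edges rows
for v in (180,220,260): print(v,g[v,255:305])
```

```text
wireT [0.0088 0.034  0.061 ]
wireB [ 0.0089 -0.0257  0.061 ]
lipT [-0.0106  0.0537  0.012 ]
lipB [-0.0095 -0.0466  0.012 ]
rearfloorT [0.0124 0.055  0.    ]
rearfloorB [ 0.0128 -0.0491  0.    ]
stopT [-0.0003  0.0615  0.012 ]
stopT0 [0.002  0.0596 0.    ]
stopB [ 0.0004 -0.049   0.012 ]
stopB0 [ 0.0026 -0.0498  0.    ]
105 [230 230 230 230 225 217 213 202 201 216 221 215 214 221 226 226 226 226 226 226 226 226 226 226 226 225 223 218 214 221 228 231 231 231 231 231 230 230 230 230 230 230 230 230 230 230]
120 [230 230 230 228 223 215 210 202 207 219 219 214 217 223 226 226 226 226 226 226 226 226 226 225 226 225 222 217 222 228 230 230 229 225 210 190 180 177 170 175 202 223 230 231 231 231]
135 [230 231 230 226 221 217 207 204 217 223 216 213 221 226 226 226 226 226 226 226 226 226 225 226 226 225 219 213 222 230 231 230 227 215 197 184 179 173 168 187 217 229 230 231 231 231]
150 [231 230 229 224 219 212 206 213 221 218 211 215 223 226 227 226 226 226 226 226 226 226 226 225 225 222 217 219 226 230 231 229 220 200 183 179 176 173 184 209 225 230 231 231 231 231]
165 [231 231 230 22
[... 401 characters left out ...]
212 212] [211 211 211 211 211 211 211 210 197 168 151 176 202 210 213 219 213 191]
180 [ 42  43  42  44  45  50  72 103 122 126 124 122 121 121 121 121 120 120 120 119 120 120 120 119 119 119 119 119 119 118 118 118 118 118 118 117 113 104 101 141 193 221 229 230 230 230 230 229 228 228]
220 [ 42  43  42  46  65  99 121 127 126 123 121 121 121 121 121 121 120 119 119 120 120 120 120 120 119 119 119 119 118 119 119 119 118 118 118 118 117 115 107  95  80  65  54  46  44  44  42  44  44  43]
260 [ 57  59  71  94 116 127 127 124 122 121 121 120 121 121 121 120 120 120 119 120 120 120 119 119 120 119 119 118 118 118 118 119 119 118 118 118 118 118 116 110  98  84  70  61  59  58  57  59  58  56]
```

Run:
```python
from h import *
np.set_printoptions(precision=4,suppress=True,linewidth=220)
s=pickle.load(open("w5.pkl","rb")); g=cv2.cvtColor(s["pixels"],cv2.COLOR_BGR2GRAY).astype(int)
print(g[70:95,272]); print(g[262:285,276])
def tl(p,z):
    c,d=wray(dict(s,pose=np.eye(4)),p); return c+d*(z-c[2])/d[2]
for v in(274,275.5,277): print("top",tl((277,v),-.037))
for v in(82,83,84): print("bot",tl((278,v),.073))
for v,a,b in((260,258.3,296),(180,261.3,293.5),(100,266.5,290)): 
    for z in (-.037,0,.073): print(v,z,tl((a,v),z),tl((b,v),z))
```

```text
[ 42  41  43  44  44  46  46  46  48  48  51  72 100 116 120 119 119 119 118 119 119 119 119 119 119]
[119 119 120 119 120 119 120 120 120 120 123 129 136 142 144 140 134 130 128 127 127 127 127]
top [ 0.0222  0.0002 -0.037 ]
top [ 0.0216  0.0002 -0.037 ]
top [ 0.0209  0.0002 -0.037 ]
bot [0.0992 0.0006 0.073 ]
bot [0.0985 0.0006 0.073 ]
bot [0.0978 0.0006 0.073 ]
260 -0.037 [ 0.0281 -0.0066 -0.037 ] [ 0.0281  0.0072 -0.037 ]
260 0 [ 0.0094 -0.0091  0.    ] [0.0094 0.0095 0.    ]
260 0.073 [-0.0274 -0.0141  0.073 ] [-0.0274  0.014   0.073 ]
180 -0.037 [ 0.0578 -0.005  -0.037 ] [ 0.0578  0.0058 -0.037 ]
180 0 [ 0.0495 -0.0069  0.    ] [0.0495 0.0076 0.    ]
180 0.073 [ 0.0331 -0.0108  0.073 ] [0.0331 0.0111 0.073 ]
100 -0.037 [ 0.0844 -0.0031 -0.037 ] [ 0.0844  0.0045 -0.037 ]
100 0 [ 0.0853 -0.0044  0.    ] [0.0853 0.0058 0.    ]
100 0.073 [ 0.0872 -0.0069  0.073 ] [0.0872 0.0084 0.073 ]
```

```bash
cat > prof.py <<'E'
from h import *
from scipy.optimize import brentq
def tl(s,p,z):
    c,d=wray(dict(s,pose=np.eye(4)),p); return c+d*(z-c[2])/d[2]
def prof(fn,rws):
    s=pickle.load(open(fn,"rb")) if isinstance(fn,str) else fn
    g=cv2.GaussianBlur(cv2.cvtColor(s["pixels"],cv2.COLOR_BGR2GRAY),(1,3),0).astype(float); out=[]
    for v in rws:
        d=np.abs(np.diff(g[v,245:310]))
        l=245.5+np.average(np.arange(0,30),weights=d[0:30]**2); rr=245.5+np.average(np.arange(35,65),weights=d[35:]**2)
        f=lambda z: tl(s,(rr,v),z)[1]-tl(s,(l,v),z)[1]-.012
        try: z=brentq(f,-.12,.25)
        except Exception: z=np.nan
        P=tl(s,((l+rr)/2,v),z); out.append((v,round(l,1),round(rr,1),g[v,int((l+rr)/2)],*P.round(4)))
    return out
if __name__=="__main__":
    for fn in("w4.pkl","w5.pkl"):
        print(fn); [print(*a) for a in prof(fn,range(76,296,10))]
E
python3 prof.py
```

```text
w4.pklTraceback (most recent call last):
  File "prof.py", line 18, in <module>
    print(fn); [print(*a) for a in prof(fn,range(76,296,10))]
                                   ~~~~^^^^^^^^^^^^^^^^^^^^^
  File "prof.py", line 10, in prof
    l=245.5+np.average(np.arange(0,30),weights=d[0:30]**2); rr=245.5+np.average(np.arange(35,65),weights=d[35:]**2)
                                                                     ~~~~~~~~~~^^^^^^^^^^^^^^^^^^^^^^^^^^^^^^^^^^^^
    wgt = _weights_are_valid(weights=weights, a=a, axis=axis)
    raise TypeError(
        "Axis must be specified when shapes of a and weights "
        "differ.")
TypeError: Axis must be specified when shapes of a and weights differ.
```

```bash
sed -i 's/245:310/245:311/' prof.py; python3 prof.py
```

```text
w4.pkl
76 257.8 286.1 137.0 0.0958 -0.002 -0.0021
86 258.0 285.9 137.0 0.0916 -0.002 -0.0007
96 258.2 285.9 137.0 0.0872 -0.002 0.0002
106 257.9 286.2 137.0 0.0828 -0.0019 -0.0028
116 257.8 285.9 130.0 0.0784 -0.002 -0.0025
126 257.0 285.7 139.0 0.0743 -0.0022 -0.0062
136 256.2 286.9 171.0 0.0709 -0.0019 -0.0159
146 261.9 283.1 51.0 0.0603 -0.0025 0.0407
156 261.8 283.0 53.0 0.0548 -0.0026 0.0392
166 260.6 288.1 65.0 0.0567 -0.001 -0.0033
176 259.8 289.1 66.0 0.0542 -0.0009 -0.0131
186 259.8 290.6 65.0 0.0518 -0.0005 -0.0205
196 258.5 292.5 65.0 0.0513 -0.0003 -0.033
206 257.6 294.6 109.0 0.0507 -0.0 -0.043
216 257.3 294.9 134.0 0.0481 -0.0 -0.0454
226 257.5 294.0 134.0 0.044 -0.0002 -0.0435
236 259.4 293.3 129.0 0.0378 -0.0 -0.0371
246 261.4 297.7 133.0 0.0376 0.0011 -0.0453
256 261.6 295.5 133.0 0.0312 0.0008 -0.0398
266 256.5 300.3 133.0 0.0402 0.0007 -0.0644
276 257.1 298.1 117.0 0.0347 0.0005 -0.0603
286 259.8 296.6 118.0 0.0263 0.0007 -0.0522
w5.pkl
76 262.3 294.6 45.0 0.094 0.0008 -0.0197
86 266.1 289.8 119.0 0.0932 0.0006 0.0252
96 265.6 290.5 118.0 0.0877 0.0006 0.017
106 265.3 293.6 118.0 0.0827 0.0012 -0.0028
116 264.8 295.2 118.0 0.0786 0.0014 -0.0134
126 264.1 295.4 118.0 0.0748 0.0013 -0.0173
136 263.7 295.1 119.0 0.071 0.0011 -0.0185
146 263.0 294.9 119.0 0.0674 0.001 -0.0209
156 262.6 294.7 120.0 0.0639 0.0008 -0.0228
166 261.8 294.9 119.0 0.0608 0.0007 -0.0269
176 261.5 294.3 119.0 0.0571 0.0006 -0.0269
186 261.0 294.9 119.0 0.0544 0.0006 -0.0313
196 260.6 294.3 120.0 0.0509 0.0004 -0.032
206 260.2 294.5 120.0 0.0481 0.0004 -0.0349
216 259.6 294.9 120.0 0.0458 0.0004 -0.039
226 259.3 295.3 120.0 0.0433 0.0004 -0.0421
236 258.8 295.5 120.0 0.041 0.0003 -0.0452
246 258.4 296.0 120.0 0.039 0.0003 -0.0487
256 258.0 296.3 119.0 0.037 0.0003 -0.0518
266 253.1 301.0 120.0 0.0436 0.0004 -0.0711
276 252.4 303.1 143.0 0.0436 0.0006 -0.0762
286 251.2 303.5 126.0 0.0427 0.0005 -0.0794
```

The side-face profile shows the cassette has turned about 32° between the pads: its bottom edge caught the raised knob on the way over. I'll tilt the hand by the same angle to bring it upright, with a firmer grip, and then check it and the knob.

```bash
python3 -m crank '[{"x":0,"y":0,"z":0,"wx":0,"wy":-0.02,"wz":0,"hand":1},{"x":0,"y":0,"z":0,"wx":0,"wy":-0.06,"wz":0,"hand":1},{"x":0,"y":0,"z":0,"wx":0,"wy":-0.07,"wz":0,"hand":1},{"x":0,"y":0,"z":0,"wx":0,"wy":-0.07,"wz":0,"hand":1},{"x":0,"y":0,"z":0,"wx":0,"wy":-0.07,"wz":0,"hand":1},{"x":0,"y":0,"z":0,"wx":0,"wy":-0.07,"wz":0,"hand":1},{"x":0,"y":0,"z":0,"wx":0,"wy":-0.07,"wz":0,"hand":1},{"x":0,"y":0,"z":0,"wx":0,"wy":-0.07,"wz":0,"hand":1},{"x":0,"y":0,"z":0,"wx":0,"wy":-0.05,"wz":0,"hand":1},{"x":0,"y":0,"z":0,"wx":0,"wy":-0.017,"wz":0,"hand":1},{"x":0,"y":0,"z":0,"wx":0,"wy":0,"wz":0,"hand":1},{"x":0,"y":0,"z":0,"wx":0,"wy":0,"wz":0,"hand":1}]' 100
cat > tgt.py <<'E'
import sys
from h import *
from cell import r
np.set_printoptions(precision=4,suppress=True,linewidth=200)
PHI,YC,X0=.567,.0055,-.0012
def target(h): return mk(toolR(RF)@Ro.from_euler('y',-PHI).as_matrix(),rk(X0,YC-.0205*np.sin(PHI),.093+h-.0205*np.cos(PHI)))
if __name__=="__main__":
    A=pose(r.get_obs()); rows(A,target(float(sys.argv[1])),int(sys.argv[2]) if len(sys.argv)>2 else None)
E
python3 rs.py; python3 tgt.py .12
python3 - <<'E'
from prof import *
from cell import r
print(r.get_obs()["joint_positions"].round(3))
o=r.get_obs(); s=r.snapshot("wrist"); s["pose"]=pose(o); pickle.dump(s,open("w6.pkl","wb"))
g=cv2.cvtColor(s["pixels"],cv2.COLOR_BGR2GRAY); print(g[60:300:4,274].tolist())
# knob R dark blob in the top view vs. after release
t=r.snapshot("top"); pickle.dump(t,open("t6.pkl","wb")); a=pickle.load(open("t3.pkl","rb"))["pixels"]
T=t["pixels"]; d=np.abs(T.astype(int)-a).max(2)[205:275,235:275]; print("stand-right diff since release: n>40",(d>40).sum(), np.argwhere(d>40)[:12].tolist())
E
```

```text
t: 13.05
tool_pos: [0.5875, -0.3532, 0.2851]
tcp_rot: [-2.582, 0.494, 1.678]
ft_force: [0.4, -0.8, -1.4]
opening: 0.0106
finger_force: 97.7
13.05 TCP in bay [-0.0743 -0.0398  0.2517] rot err [-0.0023 -0.5668 -0.0013] F bay [ 1.1265 -0.7116 -0.9531] 0.010601174543964085 97.72865295410156
n 3 shift [0.0196 0.0244 0.0097] turn [ 0.0009 -0.0001  0.0002] | total [0.0589 0.0731 0.029 ] [ 0.0026 -0.0002  0.0006]
[-0.175  0.77   0.696  1.539  0.215  1.27   0.305]
[231, 132, 53, 48, 50, 52, 93, 94, 94, 94, 94, 94, 95, 95, 94, 96, 95, 95, 95, 95, 95, 95, 95, 95, 95, 95, 95, 95, 95, 96, 95, 96, 96, 95, 95, 95, 96, 95, 96, 95, 95, 96, 96, 96, 95, 95, 95, 95, 95, 95, 95, 95, 95, 108, 151, 157, 157, 156, 149, 156]
stand-right diff since release: n>40 839 [[0, 8], [0, 9], [0, 10], [0, 11], [0, 12], [0, 13], [0, 14], [0, 15], [0, 16], [0, 17], [0, 18], [0, 20]]
```

```bash
python3 - <<'E'
from h import *
np.set_printoptions(linewidth=220)
for n in("top0","t4","t6"):
    g=cv2.cvtColor(pickle.load(open(n+".pkl","rb"))["pixels"],cv2.COLOR_BGR2GRAY)
    w=g[216:250,234:266]; m=(w<60).astype(np.uint8); k,l,st_,c=cv2.connectedComponentsWithStats(m)
    print(n,[(st_[i,4],c[i].round(1)+[234,216]) for i in range(1,k) if st_[i,4]>15])
    print(w[6:24:2,0:30:1])
E
python3 tgt.py .12 8
```

```text
top0 [(np.int32(35), array([261.5, 217.5])), (np.int32(92), array([246.4, 229.9])), (np.int32(132), array([261.6, 241.9]))]
[[252 252 252 252 252 252 252 252 253 254 254 255 255 255 255 255 254 253 252 253 252 253 252 253 253 253 254 254 254 250]
 [252 252 252 252 252 252 253 255 255 220 131 119  94  89 104 171 231 255 255 253 253 252 253 252 252 252 252 253 253 254]
 [252 253 252 252 252 253 255 245 138  45  27  30  32  30  29  28  46 122 233 250 253 253 252 253 252 252 252 253 253 249]
 [253 253 253 253 253 255 255 154  44  32  33  35  35  32  32  32  29  41 113 220 251 253 253 252 252 253 253 253 249 221]
 [202 224 237 246 254 255 250  91  13  32  43  42  48  43  39  34  29  33 105 230 255 253 252 253 252 253 253 248 221  99]
 [195 194 194 203 207 227 238  87  19  22  26  28  30  31  30  25  21  60 174 255 254 253 252 252 253 253 248 221  99  59]
 [192 169 193 201 198 197 193 165  80  30  25  22  26  18  22  22  62 170 255 255 253 253 253 253 253 249 220  96  50  54]
 [143 125 127 145 169 183 191 195 183 140 127  97  77 100 153 113 172 254 255 253 252 252 253 253 249 221  94  41  
[... 2013 characters left out ...]
8  65  41  34  31  31  33  27  25  34 109 237 255 254 254 254 254 254 254 252 228 104]
 [ 56  45  40  37  53  59  60  67  68  65  34  25  21  24  21  19  30  79 180 255 255 254 254 254 254 254 252 228 105  61]
 [103  76  57  41  56  57  66  68  67  71  84 102  91  83 119 164 109 184 255 255 254 254 254 254 254 252 229 100  54  57]
 [ 91  61  52  55  57  65  68  67  66  76 126 182 186 194 196 134 182 255 255 254 254 254 254 254 252 228  99  43  45  46]
 [ 53  45  50  59  65  67  66  69  66  74 120 173 169 138 107 179 255 255 254 254 254 254 254 252 228 101  43  45  47  44]]
n 8 shift [0.0076 0.0092 0.0035] turn [ 0.0003 -0.     -0.0003] | total [0.061  0.0735 0.0285] [ 0.0022 -0.0004 -0.0022]
```

The knob is still raised, with its edges unchanged since the lift. Moving over the bay.

```bash
python3 -m crank '[{"x":0.004,"y":0.0046,"z":0.0018,"wx":0,"wy":0,"wz":0,"hand":1},{"x":0.0076,"y":0.0092,"z":0.0035,"wx":0,"wy":0,"wz":0,"hand":1},{"x":0.0076,"y":0.0092,"z":0.0035,"wx":0.001,"wy":0,"wz":0,"hand":1},{"x":0.0076,"y":0.0092,"z":0.0035,"wx":0.001,"wy":0,"wz":0,"hand":1},{"x":0.0076,"y":0.0092,"z":0.0035,"wx":0,"wy":0,"wz":0,"hand":1},{"x":0.0076,"y":0.0092,"z":0.0035,"wx":0,"wy":0,"wz":0,"hand":1},{"x":0.0076,"y":0.0092,"z":0.0035,"wx":0,"wy":0,"wz":0,"hand":1},{"x":0.0076,"y":0.0092,"z":0.0035,"wx":0,"wy":0,"wz":0,"hand":1},{"x":0.0036,"y":0.0046,"z":0.0018,"wx":0,"wy":0,"wz":0,"hand":1},{"x":0,"y":0,"z":0,"wx":0,"wy":0,"wz":0,"hand":1},{"x":0,"y":0,"z":0,"wx":0,"wy":0,"wz":0,"hand":1}]' 100
python3 rs.py; python3 tgt.py .12 1; python3 tgt.py .02 1
python3 - <<'E'
from h import *
from cell import r
from tgt import *
for n in("top","side"): pickle.dump(r.snapshot(n),open(n+"7.pkl","wb"))
# predicted cassette corners vs image: in pixels
def proj(s,P): return cv2.projectPoints(np.array([P]),s["rvec"],s["tvec"],np.array([[s["fx"],0,s["cx"]],[0,s["fy"],s["cy"]],[0,0,1]]),None)[0].ravel()
for n in("top","side"):
    s=pickle.load(open(n+"7.pkl","rb")); 
    for nm,y,z in(("TL",.05,.11),("TR",-.05,.11),("BL",.05,0),("BR",-.05,0)): print(n,nm,proj(s,rk(X0,YC+y,.12+z)).round(1))
E
```

```text
t: 14.07
tool_pos: [0.6318, -0.3256, 0.2006]
tcp_rot: [-2.578, 0.495, 1.678]
ft_force: [0.0, -0.3, -2.2]
opening: 0.0107
finger_force: 97.7
14.0667 TCP in bay [-0.0007 -0.0046  0.1951] rot err [ 0.0007 -0.5678  0.0004] F bay [ 1.1055 -0.2431 -1.9478] 0.01068773122009474 97.72727251052856
n 1 shift [-0.0011 -0.0005  0.    ] turn [-0.0007  0.0008 -0.0002] | total [-0.0011 -0.0005  0.    ] [-0.0007  0.0008 -0.0002]
n 1 shift [ 0.0527 -0.0005  0.0843] turn [-0.0007  0.0008 -0.0002] | total [ 0.0527 -0.0005  0.0843] [-0.0007  0.0008 -0.0002]
top TL [382.4 186.2]
top TR [422.7 199.6]
top BL [367.8 214.1]
top BR [404.8 226.6]
side TL [346.  196.6]
side TR [366.9 216.1]
side BL [328.3 229.3]
side BR [347.3 250.2]
```

Run:
```python
from h import *
from tgt import *
from scipy.ndimage import map_coordinates
np.set_printoptions(linewidth=230)
def proj(s,P): return cv2.projectPoints(np.array([P]),s["rvec"],s["tvec"],np.array([[s["fx"],0,s["cx"]],[0,s["fy"],s["cy"]],[0,0,1]]),None)[0].ravel()
A=pose(r.get_obs()); E=A@np.linalg.inv(target(.12))
C={"TL":(.05,.11),"TR":(-.05,.11),"BL":(.05,0),"BR":(-.05,0)}
for n in("top","side"):
    s=pickle.load(open(n+"7.pkl","rb")); g=cv2.cvtColor(s["pixels"],cv2.COLOR_BGR2GRAY).astype(float)
    for a,b in(("BL","BR"),("BR","TR"),("TL","BL"),("TL","TR")):
        for f in(.15,.35,.65,.85):
            y,z=np.array(C[a])*(1-f)+np.array(C[b])*f
            w=lambda y,z:(E@np.r_[rk(X0,YC+y,.12+z),1])[:3]
            p=proj(s,w(y,z)); q=proj(s,w(*(np.array([y,z])+(np.array([y,z])-[0,.055])*.02*np.array([a[1]==b[1],a[0]==b[0]])))); d=(q-p)/np.linalg.norm(q-p)
            t=np.arange(-7,8); v=map_coordinates(g,[p[1]+t*d[1],p[0]+t*d[0]],order=1)
            print(n,a+b,f,p.round(0),v.astype(int))
```

```text
top BLBR 0.15 [373. 216.] [189 194 195 197 192 197 188 173 139  86  53  53 108 219 222]
top BLBR 0.35 [381. 218.] [167 166 165 165 172 180 180 173 142  91  56  50  98 193 230]
top BLBR 0.65 [392. 222.] [169 170 170 169 174 179 180 173 150  93  53  45 104 210 231]
top BLBR 0.85 [399. 225.] [183 179 188 179 180 182 172 157 133  96  57  41  94 203 229]
top BRTR 0.15 [407. 223.] [192 182 135 104  85  83  85  67  49  46  45  46  50  54  54]
top BRTR 0.35 [411. 218.] [191 182 130 119 121 121 118  86  66  63  60  57  53  49  47]
top BRTR 0.65 [416. 210.] [192 180 127  82  47  39  58  66  46  41  42  40  41  43  43]
top BRTR 0.85 [420. 204.] [125 120 122 120 120 121 121  96  51  43  46  49  48  47  45]
top TLBL 0.15 [380. 191.] [ 58  73 110 121 121 121 120  87  57  47  43  42  41  41  42]
top TLBL 0.35 [377. 196.] [187 196 146  73  43  43  92  91  61  61  60  56  54  53  50]
top TLBL 0.65 [373. 205.] [176 191 166 130 121 122 120  98  64  51  56  62  69  78  75]
top TLBL 0.85 [370. 210.] [175 195 175 121  98  94 111 108  65  45  44  52  61  60  58]
top TLTR 0.15 [388. 188.] [150  94  62  66  
[... 1001 characters left out ...]
25]
side TLBL 0.15 [343. 202.] [ 39  59  99 127 141 117 125 118  98  49  41  44  48  44  42]
side TLBL 0.35 [340. 208.] [187 190 189 193 206 157 118 100  87  60  49  49  49  61  84]
side TLBL 0.65 [334. 218.] [175 176 179 189 206 174 125 125 115  72  43  42  43  57  92]
side TLBL 0.85 [331. 224.] [172 173 176 187 203 152 120 126 123  87  43  44  43  41  39]
side TLTR 0.15 [349. 199.] [187 141  85  33  22  23  28  33  34  33  34  32  30  37  37]
side TLTR 0.35 [353. 203.] [34 35 35 35 33 40 42 28 31 35 34 33 92 64 23]
side TLTR 0.65 [359. 209.] [194 147 125 125 131 147 182 234 232 231 216 234 237 131  35]
side TLTR 0.85 [364. 213.] [127 126 123 124 131 144 142  93  40  38  43  49  50  51  53]
```

The cassette's outline matches the upright prediction within about 1 px in both views. Lowering it.

```bash
python3 -m crank '[{"x":0.0043,"y":-0.0005,"z":0.0071,"wx":0,"wy":0.0008,"wz":0,"hand":1},{"x":0.0086,"y":0,"z":0.0141,"wx":0,"wy":0,"wz":0,"hand":1},{"x":0.0086,"y":0,"z":0.0141,"wx":0,"wy":0,"wz":0,"hand":1},{"x":0.0086,"y":0,"z":0.0141,"wx":0,"wy":0,"wz":0,"hand":1},{"x":0.0086,"y":0,"z":0.0141,"wx":0,"wy":0,"wz":0,"hand":1},{"x":0.0086,"y":0,"z":0.0141,"wx":0,"wy":0,"wz":0,"hand":1},{"x":0.0043,"y":0,"z":0.0071,"wx":0,"wy":0,"wz":0,"hand":1},{"x":0,"y":0,"z":0,"wx":0,"wy":0,"wz":0,"hand":1},{"x":0,"y":0,"z":0,"wx":0,"wy":0,"wz":0,"hand":1}]' 100
python3 rs.py; sed -i 's/YC,X0=.567,.0055/YC,X0=.567,.0045/' tgt.py; python3 tgt.py .02 1;python3 tgt.py 0 1
```

```text
t: 14.92
tool_pos: [0.5852, -0.3192, 0.1139]
tcp_rot: [-2.58, 0.494, 1.677]
ft_force: [-0.0, -0.4, -1.9]
opening: 0.0108
finger_force: 97.7
14.9167 TCP in bay [-0.0014 -0.0067  0.0965] rot err [-0.0002 -0.5667  0.0008] F bay [ 0.9206 -0.4161 -1.625 ] 0.010836288443534103 97.66738057136536
n 1 shift [0.0006 0.0002 0.0005] turn [-0.     -0.0003 -0.0008] | total [0.0006 0.0002 0.0005] [-0.     -0.0003 -0.0008]
n 1 shift [0.0114 0.0002 0.0174] turn [-0.     -0.0003 -0.0008] | total [0.0114 0.0002 0.0174] [-0.     -0.0003 -0.0008]
```

```bash
python3 -m crank '[{"x":0.002,"y":0.0001,"z":0.003,"wx":0,"wy":0,"wz":-0.0008,"hand":1},{"x":0.002,"y":0,"z":0.003,"wx":0,"wy":0,"wz":0,"hand":1},{"x":0.002,"y":0,"z":0.003,"wx":0,"wy":0,"wz":0,"hand":1},{"x":0,"y":0,"z":0,"wx":0,"wy":0,"wz":0,"hand":1}]' 100 >/dev/null
python3 rs.py
python3 -m crank '[{"x":0.0016,"y":0,"z":0.0025,"wx":0,"wy":0,"wz":0,"hand":1},{"x":0.0016,"y":0,"z":0.0025,"wx":0,"wy":0,"wz":0,"hand":1},{"x":0,"y":0,"z":0,"wx":0,"wy":0,"wz":0,"hand":1},{"x":0,"y":0,"z":0,"wx":0,"wy":0,"wz":0,"hand":1}]' 100 >/dev/null
python3 rs.py; python3 tgt.py 0 1
```

```text
15.25 TCP in bay [-0.0013 -0.006   0.0848] rot err [ 0.0006 -0.5658 -0.0004] F bay [ 1.1809  0.1954 -2.5041] 0.010636845798327715 97.68250823020935
15.5833 TCP in bay [-0.0012 -0.0061  0.0792] rot err [ 0.0005 -0.5663 -0.0004] F bay [ 1.1722  0.47   -1.5079] 0.011044537152900812 97.68377423286438
n 1 shift [0.0015 0.     0.0031] turn [-0.0004 -0.0007  0.0005] | total [0.0015 0.     0.0031] [-0.0004 -0.0007  0.0005]
```

No contact yet, and about 3.5 mm to go. Lowering in small steps.

```bash
python3 -m crank '[{"x":0.001,"y":0,"z":0.0017,"wx":0,"wy":0,"wz":0,"hand":1},{"x":0,"y":0,"z":0,"wx":0,"wy":0,"wz":0,"hand":1}]' 100 >/dev/null
python3 rs.py
python3 -m crank '[{"x":0.001,"y":0,"z":0.0017,"wx":0,"wy":0,"wz":0,"hand":1},{"x":0,"y":0,"z":0,"wx":0,"wy":0,"wz":0,"hand":1}]' 100 >/dev/null
python3 rs.py
```

```text
15.75 TCP in bay [-0.0008 -0.0064  0.078 ] rot err [-0.0008 -0.567  -0.0005] F bay [ 1.5012  0.22   -1.0182] 0.010977366647318068 97.78130650520325
15.9167 TCP in bay [-0.0006 -0.0062  0.0778] rot err [-0.0016 -0.5682 -0.0006] F bay [-1.4345  3.9917  6.1108] 0.010725888986784605 98.8672685623169
```

The floor contact is about 2 mm early, which agrees with the image offset and is far below lip height. Releasing with a partial opening.

```bash
python3 -m crank '[{"x":0,"y":0,"z":0,"wx":0,"wy":0,"wz":0,"hand":0.8},{"x":0,"y":0,"z":0,"wx":0,"wy":0,"wz":0,"hand":0.7},{"x":0,"y":0,"z":0,"wx":0,"wy":0,"wz":0,"hand":0.6},{"x":0,"y":0,"z":0,"wx":0,"wy":0,"wz":0,"hand":0.55},{"x":0,"y":0,"z":0,"wx":0,"wy":0,"wz":0,"hand":0.55},{"x":0,"y":0,"z":0,"wx":0,"wy":0,"wz":0,"hand":0.55}]' 30
python3 rs.py
```

```text
t: 16.42
tool_pos: [0.5755, -0.3171, 0.095]
tcp_rot: [-2.579, 0.493, 1.678]
ft_force: [0.6, 0.4, -0.2]
opening: 0.0388
finger_force: 0.0
16.4167 TCP in bay [-0.0013 -0.0065  0.0752] rot err [ 0.0006 -0.5663 -0.    ] F bay [0.5225 0.4537 0.0586] 0.0387722644471826 0.0
```

```bash
python3 -m crank '[{"x":0,"y":0,"z":-0.01,"wx":0,"wy":0,"wz":0,"hand":0.55},{"x":0,"y":0,"z":-0.02,"wx":0,"wy":0,"wz":0,"hand":0.55},{"x":0,"y":0,"z":-0.03,"wx":0,"wy":0,"wz":0,"hand":0.55},{"x":0,"y":0,"z":-0.035,"wx":0,"wy":0,"wz":0,"hand":0.55},{"x":0,"y":0,"z":-0.035,"wx":0,"wy":0,"wz":0,"hand":0.55},{"x":0,"y":0,"z":-0.035,"wx":0,"wy":0,"wz":0,"hand":0.55},{"x":0,"y":0,"z":-0.03,"wx":0,"wy":0,"wz":0,"hand":0.55},{"x":0,"y":0,"z":-0.02,"wx":0,"wy":0,"wz":0,"hand":0.55},{"x":0,"y":0,"z":0,"wx":0,"wy":0,"wz":0,"hand":0.55},{"x":0,"y":0,"z":0,"wx":0,"wy":0,"wz":0,"hand":0.55}]' 30
python3 - <<'E'
from h import *
from cell import r
from scipy.ndimage import map_coordinates
np.set_printoptions(linewidth=230)
def proj(s,P): return cv2.projectPoints(np.array([P]),s["rvec"],s["tvec"],np.array([[s["fx"],0,s["cx"]],[0,s["fy"],s["cy"]],[0,0,1]]),None)[0].ravel()
C={"TL":(.05,.11),"TR":(-.05,.11),"BL":(.05,0),"BR":(-.05,0)}
for n in("top","side"):
    s=r.snapshot(n); pickle.dump(s,open(n+"8.pkl","wb")); g=cv2.cvtColor(s["pixels"],cv2.COLOR_BGR2GRAY).astype(float)
    print(n,"px/mm",np.linalg.norm(proj(s,rk(0,0,.11))-proj(s,rk(0,.01,.11)))/10,np.linalg.norm(proj(s,rk(0,0,.10))-proj(s,rk(0,0,.11)))/10)
    for a,b in(("BR","TR"),("TL","BL"),("TL","TR")):
        for f in(.1,.2,.5,.8,.9):
            y,z=np.array(C[a])*(1-f)+np.array(C[b])*f
            w=lambda y,z:rk(0,.0045+y,z)
            p=proj(s,w(y,z)); q=proj(s,w(*(np.array([y,z])+(np.array([y,z])-[0,.055])*.02*np.array([a[1]==b[1],a[0]==b[0]])))); d=(q-p)/np.linalg.norm(q-p)
            t=np.arange(-7,8); v=map_coordinates(g,[p[1]+t*d[1],p[0]+t*d[0]],order=1)
            print(n,a+b,f,p.round(0),v.astype(int))
    if n=="top": print("knob/finger region"); print(g[222:240:2,234:264].astype(int))
o=r.get_obs(); s=r.snapshot("wrist"); s["pose"]=pose(o); pickle.dump(s,open("w8.pkl","wb"))
for y in(-.024,.024): print("comb top pred in wrist",wproj(s,rk(0,.0045+y,.126)))
for y in(-.05,.05): print("cas top pred in wrist",wproj(s,rk(-.006,.0045+y,.110)),wproj(s,rk(.006,.0045+y,.110)))
E
```

```text
t: 17.25
tool_pos: [0.6814, -0.2185, 0.256]
tcp_rot: [-2.582, 0.493, 1.678]
ft_force: [-0.3, -1.0, -0.2]
opening: 0.0383
finger_force: 0.0
top px/mm 0.387968591471268 0.26209959078352835
top BRTR 0.1 [390. 249.] [192 190 172 132 120 118 125 190 245 220 224 247 254 231 235]
top BRTR 0.2 [391. 247.] [201 196 168 110  69  61  97 189 248 251 253 253 240 202 243]
top BRTR 0.5 [396. 240.] [201 197 167 122 120 120 137 217 252 254 220 234 180  80  43]
top BRTR 0.8 [401. 233.] [176 184 151 127 121 121 132 165 204 214 129  50  42  43  43]
top BRTR 0.9 [402. 231.] [124 121 116 121 122 123 130 141 124  64  38  38  38  42  41]
top TLBL 0.1 [366. 219.] [122 122 114 116 125 123 118  97  89 122 161 156 127 156 160]
top TLBL 0.2 [364. 221.] [205 209 159 127 121 122 117 109 178 230 238 239 234 235 241]
top TLBL 0.5 [361. 228.] [198 201 180 138 122 121 119 140 215 254 244 229 253 253 253]
top TLBL 0.8 [357. 235.] [204 201 181 114  60  48  80 133 237 233 237 252 254 253 251]
top TLBL 0.9 [356. 238.] [187 195 189 152 124 119 117 134 219 239 232 254 253 253 249]
top TLTR 0.1 [371. 217.] [128 125 125 121 1
[... 2445 characters left out ...]
183]
side TLTR 0.1 [329. 234.] [188 194 145 132 126 129 149 153 111  45  34  36  39  45  44]
side TLTR 0.2 [331. 236.] [185 176 152 129 129 130 146 154 127  70  60  36  35  25  18]
side TLTR 0.5 [336. 243.] [214 203 146 134 128 131 156 193 226 235 231 222 247 200  69]
side TLTR 0.8 [342. 249.] [177 180 138 112 117 116 148 164 109  54  42  38  38  37  39]
side TLTR 0.9 [344. 251.] [124 127 122 126 125 127 153 162 112  51  44  43  41  40  39]
comb top pred in wrist [280.04585283 224.18971643]
comb top pred in wrist [280.19835238 193.31055054]
cas top pred in wrist [274.7309866  226.74084013] [285.19996642 226.75384247]
cas top pred in wrist [273.6992228 161.2750605] [286.81902204 161.29405582]
```

Run:
```python
from h import *
from scipy.ndimage import map_coordinates
np.set_printoptions(linewidth=230)
def proj(s,P): return cv2.projectPoints(np.array([P]),s["rvec"],s["tvec"],np.array([[s["fx"],0,s["cx"]],[0,s["fy"],s["cy"]],[0,0,1]]),None)[0].ravel()
hx=RF[:,0]*np.cos(np.radians(28))+RF[:,2]*np.sin(np.radians(28))
for n in("top","side"):
    s=pickle.load(open(n+"8.pkl","rb")); g=cv2.cvtColor(s["pixels"],cv2.COLOR_BGR2GRAY).astype(float)
    for nm,o in(("rear",0*hx),("near",-.075*hx)):
        res=[]
        for y in(-.042,-.034,.034,.042):
            p=proj(s,rk(.006,y+.003,.110)+o); q=proj(s,rk(.006,y+.003,.115)+o); k=np.linalg.norm(q-p)/5
            t=np.arange(-12,16,.5); v=map_coordinates(g,[p[1]+(q-p)[1]*t/5,p[0]+(q-p)[0]*t/5],order=1)
            res.append(v[::2].astype(int).tolist())
        print(n,nm,"px/mm",round(k,2),"profile from -12 mm by 1 mm"); [print("  ",x) for x in res]
s8=pickle.load(open("side8.pkl","rb")); s0=pickle.load(open("side0.pkl","rb"))
for sw in(0,.9,1.1,1.32,1.45):
    out=[]
    for n in("side","top"):
        for a in("0","8"):
            s=pickle.load(open(n+a+".pkl","rb")); g=cv2.cvtColor(s["pixels"],cv2.COLOR_BGR2GRAY).astype(float)
            P=[proj(s,st(d*np.sin(sw),-.124+d*np.cos(sw),.127 if a=="8" else .118)) for d in(.020,.028,.034)]
            out.append((n+a,[int(map_coordinates(g,[[p[1]],[p[0]]],order=1)[0]) for p in P]))
    print(sw,out)
w=pickle.load(open("w8.pkl","rb")); print("finger in wrist?",wproj(w,st(.03,-.12,.127)))
```

```text
top rear px/mm 0.26 profile from -12 mm by 1 mm
   [144, 147, 151, 155, 157, 158, 159, 161, 163, 156, 147, 136, 124, 109, 92, 77, 64, 52, 51, 49, 49, 48, 48, 48, 48, 48, 48, 48]
   [144, 148, 154, 161, 166, 167, 168, 168, 166, 155, 142, 127, 110, 92, 75, 64, 57, 51, 52, 54, 56, 58, 59, 59, 59, 60, 60, 59]
   [151, 157, 163, 163, 163, 161, 159, 155, 149, 143, 137, 127, 111, 93, 74, 57, 54, 51, 48, 45, 43, 43, 43, 44, 44, 45, 45, 45]
   [150, 155, 160, 160, 159, 157, 154, 149, 144, 139, 134, 126, 112, 98, 82, 67, 60, 54, 50, 46, 45, 45, 45, 46, 46, 46, 45, 45]
top near px/mm 0.25 profile from -12 mm by 1 mm
   [140, 142, 142, 141, 137, 135, 133, 134, 139, 157, 175, 192, 209, 225, 234, 240, 245, 250, 253, 254, 254, 254, 252, 249, 246, 244, 244, 244]
   [155, 158, 160, 161, 159, 157, 156, 155, 157, 166, 177, 189, 203, 216, 226, 228, 226, 223, 218, 214, 210, 209, 213, 218, 222, 224, 225, 225]
   [147, 146, 144, 143, 142, 142, 144, 146, 150, 154, 156, 157, 158, 159, 160, 163, 166, 171, 177, 182, 186, 190, 194, 199, 203, 206, 208, 211]
   [155, 157, 157, 156, 155, 153, 155, 157, 158, 157, 1
[... 1154 characters left out ...]
 139, 144, 149, 152, 153, 149, 140, 120, 94, 72, 55, 44, 40, 39, 37, 37, 38, 38, 38, 38, 37, 37, 37]
0 [('side0', [208, 216, 227]), ('side8', [247, 254, 254]), ('top0', [201, 201, 202]), ('top8', [254, 253, 253])]
0.9 [('side0', [251, 253, 253]), ('side8', [249, 244, 249]), ('top0', [34, 58, 234]), ('top8', [34, 47, 210])]
1.1 [('side0', [248, 253, 254]), ('side8', [229, 230, 229]), ('top0', [39, 32, 49]), ('top8', [43, 32, 48])]
1.32 [('side0', [239, 254, 254]), ('side8', [203, 219, 180]), ('top0', [41, 33, 30]), ('top8', [42, 34, 32])]
1.45 [('side0', [229, 254, 254]), ('side8', [202, 197, 130]), ('top0', [41, 31, 33]), ('top8', [44, 35, 33])]
finger in wrist? [ 125.61264096 -150.51594729]
```

The rear cassette's top edge sits level with the seated near one, the finger is still turned back at about 1.3 rad, and the hand is clear.

```bash
python3 -c "
from cell import r
print(r.sign_off())"
```

```text
the job is handed in; nothing more can be done
None
```

I handed the job in after about 17 s of robot time; no verdict came back. By my camera measurements the comb cassette stands upright and fully down in the rear bay, and its finger rests turned back on its post. On the way over, the cassette's bottom edge probably caught the raised knob and turned about 32° in the grip, which I corrected by tilting the hand before placing it.

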